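# Start the burn-in of LED modules on a key-locked tester

### The arm

A 7-joint arm with a two-finger parallel gripper is mounted at the origin on a cart in front of the work surface, level with it; the furniture and walls round the work are solid. World frame = base frame: x ahead of the robot, y to its left, z up, the work surface at z = 0. Lengths are in m, angles in rad, forces in N, time in s.
With the tool pointing down it reaches from about 0.425 to 0.875 m from the base axis. Payload 4.7 kg.
Tool frame: the origin (TCP) lies midway between the tips of the shut fingers; the grasp point (between the pads) lies 19 mm behind it; z points along the fingers, y is the direction in which the jaws open and shut (so a half turn about z gives the same grasp; the last joint's range is limited). The gripper opens to 87 mm and grips with 3 to 60 N. Pads are 19 mm wide; open, the fingers measure 117 mm over their backs; the gripper's body (75 mm by 190 mm) begins 51 mm behind the grasp point.
Start: joints at [-1.148, 0.321, -0.07, 1.45, 0.023, 1.371, -0.057], TCP at [0.258, 0.596, 0.223] pointing down, gripper open.
Joint ranges: [-2.86, 2.86], [-0.3, 2.09], [-1.38, 1.24], [0.06, 2.45], [-1.56, 4.7], [0.09, 2.05], [-2.69, 2.69]. Speed limits (rad/s): [2.57, 2.57, 3.14, 3.14, 3.14, 3.14, 3.14].

### API

Orientations are given as a unit quaternion [x, y, z, w].
In Python, from cell import state, get_image, job_done gives the robot as it stands.
- The arm moves only by the tool servo_tool, never from a script. Its arguments are lists of equal length, an entry for each row: "translation": the shift along the tool's x, y, z in m, a list of three; "twist": the turn, a rotation vector about the tool's x, y, z in degrees, a list of three. A call has exactly 8 rows; each row shifts and turns the commanded pose from where the row before left it, along the tool's axes as they then stand; what a row does not reach is not made up. A row lasts 1/12 s, in which the tool goes at most 41.7 mm and 7.16 degrees, less where a joint would pass 70% of its speed; a pose out of reach is approached as far as the arm can. A call with a gripper value outside its range is refused whole. "jaw" is the finger opening in m, from 0 to 0.087, set as the call begins (left out, the last holds). The fingers move at their own pace and stop on an object; "squeeze" is the grip in N (left out, the last holds). Time passes only in rows, so rows that do not move let the fingers close, or fill a call up. It gives the time, the measured TCP pose, the force and the opening at its end, in the units of the state.
- state(): the state, without advancing time (a new reading comes with each control period).
- get_image(name): name is "scene" or "top" or "wrist"; returns a dict with "pixels" (420x560x3 uint8, red, green, blue), "z_map" (420x560 float32, m along the optical axis (not along the pixel's ray), 0 where there is no reading), "camera_matrix" (3x3 intrinsics, pixels), "k1" (the pictures are not rectified: a ray, as slopes to the right and down, at radius r is drawn at 1 + k1 r^2 times it, then the intrinsics apply), "R" (3x3) and "t" (3): a world point X has camera coordinates R X + t; the wrist camera has in their place "tool_from_camera" (4x4, takes a point from camera to tool coordinates, whose origin is the TCP and whose axes are the flange's). Camera axes: x right, y down, z forward; pixel columns grow to the right and rows downward; lengths in m; the calibration is good to about 2 mm. A picture is of the moment at which its call begins: read the wrist's pose just before it.
- job_done(): hands the job in, once; it reports no verdict.
The state is a dict: "time_s": time; "joint_pos": joint angles; "joint_velocities": joint speeds; "joint_efforts": joint torques, N m; "ee_pos": TCP position; "tcp_rot": TCP orientation; "force": force on the tool from outside, world axes, zero at the start; "torque": the same for the moment, N m; "gripper_width": opening from 0.0 (shut) to 1.0 (fully open).
Only numpy, scipy, OpenCV 4.12 (cv2) and the standard library are available. Lean on these libraries where they do the work, as an engineer would, in place of code of your own. Each camera call takes 0.05 s, during which the arm holds its last target.

### The job

Start the overnight burn-in of the LED modules: first lay every module lying on the bench into a nest of its own on the tester, flat between the rails, either way round. Then take the key from its wooden holder, push it fully into the tester's lock, turn it clockwise to its stop to unlock the keypad, let it stand there, and press the small round button (reset), the square button (programme) and the large round button (start) fully down in that order, one at a time. Finally turn the key back home to lock the keypad, withdraw it and stand it fully down in its holder again; the modules stay in their nests, and the roll of black tape beside the key holder is not disturbed.

Things in the scene. Friction and masses are not known exactly. Their poses are not given: they have to be found in the camera images.
- tester: Burn-in tester: grey steel box 186 (its x) x 236 (y) x 50 mm high, fixed, turned at most 0.25 rad; origin under its centre, x away from the robot, y left, z up. Along its front edge (x = -60 mm), left to right: lock (y = +84), small round button (+30), square button (-20), large round button (-80). Behind them three nests side by side (y = +70, 0, -70, x = +32 mm).
- nest_1 (a point): Middle of the floor of nest 1 from the left, 53 mm above the bench; axes as the tester's. Takes one module, any of them, length along the tester's x, either way round. Rounded rails 6 mm high at the ends only (21 to 41 mm from the middle) leave a space 71 mm long, 21 mm wide; the middle is open at both sides for fingers, down to the floor (a strip 36 mm wide, 3 mm thick).
- nest_2 (a point): Middle of the floor of nest 2 from the left, 53 mm above the bench; axes as the tester's. Takes one module, any of them, length along the tester's x, either way round. Rounded rails 6 mm high at the ends only (21 to 41 mm from the middle) leave a space 71 mm long, 21 mm wide; the middle is open at both sides for fingers, down to the floor (a strip 36 mm wide, 3 mm thick).
- nest_3 (a point): Middle of the floor of nest 3 from the left, 53 mm above the bench; axes as the tester's. Takes one module, any of them, length along the tester's x, either way round. Rounded rails 6 mm high at the ends only (21 to 41 mm from the middle) leave a space 71 mm long, 21 mm wide; the middle is open at both sides for fingers, down to the floor (a strip 36 mm wide, 3 mm thick).
- module_a: LED module: white bar 66 mm long (its y), 16 wide (its x), 8 mm high, three low lens domes on top (up to 12 mm), 40 g, with short stiff lead ends (about 100 mm overall; the leads touch nothing). Origin at the centre of its underside, z up. Grip it across its width at the middle. One of the three modules may be absent.
- module_b: LED module: white bar 66 mm long (its y), 16 wide (its x), 8 mm high, three low lens domes on top (up to 12 mm), 40 g, with short stiff lead ends (about 100 mm overall; the leads touch nothing). Origin at the centre of its underside, z up. Grip it across its width at the middle. One of the three modules may be absent.
- module_c: LED module: white bar 66 mm long (its y), 16 wide (its x), 8 mm high, three low lens domes on top (up to 12 mm), 40 g, with short stiff lead ends (about 100 mm overall; the leads touch nothing). Origin at the centre of its underside, z up. Grip it across its width at the middle. One of the three modules may be absent.
- key: The key, upright in its holder at the start. Origin: centre of the underside of its collar (22 mm across), z up along the shank. Above: flat black grip 46 mm wide (its x), 12 thick (its y), 14 to 48 mm above the origin. Below: shank 8 mm thick, then a flat bit 30 wide (x), 8 thick (y), 9 to 24 mm below the origin, its lower edge rounded. Symmetrical: fits either way round. 80 g.
- lock_mouth (a point): Centre of the keyway at the top of the lock's cover (50 x 50 x 6 mm), 56 mm above the bench; axes as the tester's. Keyway in the fixed cover: 34 mm long (tester's x), 10.4 wide, chamfered. The key goes straight down until its collar rests on the cover (key origin at this point); its bit is then in the rotor's slot, 9.6 mm wide, trapped below the cover while turned from home.
- key_switch (a joint): Angle of the lock's rotor: 0 home (keypad locked; the key can go in or out), growing as the key is turned clockwise seen from above, up to the stop at 1.05 (unlocked). About 0.06 rad of play between key and rotor either way; friction 0.06 Nm; stays where it is left, the key standing in it.
- small_button (a joint): Travel of the small round button: 0 up, 0.006 fully down (m). Springs back. 1.5 N at the start, 5 N when fully down.
- square_button (a joint): Travel of the square button, the same spring: 0 up, 0.006 fully down (m).
- large_button (a joint): Travel of the large round button, the same spring: 0 up, 0.006 fully down (m).
- small_button_top (a point): Centre of the top of the small round button (19 mm across), 63 mm above the bench when up.
- square_button_top (a point): Centre of the top of the square button (26 x 26 mm), 63 mm above the bench when up.
- large_button_top (a point): Centre of the top of the large round button (34 mm across), 63 mm above the bench when up.
- holder_mouth (a point): Centre of the slot in the top of the key holder, a wooden block 60 (its x) x 46 x 44 mm high, fixed to the bench; axes as the block's. The slot is 36 mm long (its x), 12 wide, 34 deep, chamfered 2 mm; the key hangs in it upright, its collar on the block's top (key origin at this point).
- tape_roll: Roll of black tape lying flat on the bench between the key holder and the tester, 64 mm across, 18 mm high, origin at the centre of its underside; a bystander.
There are look-alikes about, which are no part of the job. Leave any orange look-alike of the key alone.

How it is judged:
By the outcome, as a careful person would: the job done as asked, in the order asked, and still so for the second after the job is handed in, with the robot touching nothing.
Of module_a, module_b, module_c only 2 to 3 are there at a start; the rules pass over those that are not, and their reading is None.
At some moment in a run one of module_a, module_b, module_c may be knocked a few centimetres aside while the robot is not near it.
It also fails if it takes over 192 s, if anything falls off the work surface, if the arm or the gripper's body presses on something with over 40 N, if the wrist force passes 120 N, or if a joint passes its speed limit or range.

## Working session

There is one attempt and no reset: what is moved stays moved. The work goes in short steps, Python scripts to look and compute and a tool call to move; the robot and the scene stay as the last step left them, time stands still between calls to the robot, and variables do not carry over. Pictures are saved under pics/ and viewed, and the job is handed in when it is done.

Besides the shell and the picture viewer there is one more tool, called after "Request:" by a JSON object that holds its "fn" and its "kwargs". servo_tool: Moves the arm, as the interface text tells. Its arguments: {"type":"object","properties":{"translation":{"type":"array","items":{"type":"array","items":{"type":"number"}}},"twist":{"type":"array","items":{"type":"array","items":{"type":"number"}}},"jaw":{"type":"number"},"squeeze":{"type":"number"}},"required":["translation","twist"]}

```bash
ls; mkdir -p pics; cat > h.py <<'E'
import numpy as np, cv2
from cell import state, get_image
def save(n,p): cv2.imwrite('pics/'+n+'.png', cv2.cvtColor(p,cv2.COLOR_RGB2BGR))
def cam(im):
    if 'R' in im: return np.array(im['R']),np.array(im['t']).ravel()
E
python3 - <<'E'
from h import *
s=state(); print(s)
for n in('scene','top','wrist'):
    im=get_image(n); save(n+'0',im['pixels']); print(n,im['camera_matrix'],im['k1'],im.get('R'),im.get('t'),im.get('tool_from_camera'))
E
```

```text
pics
{'time_s': 0.0, 'joint_pos': array([-1.14789369,  0.3218357 , -0.07004131,  1.45167369,  0.02259877,
        1.3707662 , -0.05690293]), 'joint_velocities': array([ 2.12878461e-05, -1.07116747e-03, -7.94610357e-04, -4.35357117e-04,
       -5.68273683e-04,  1.17826528e-03, -9.60373116e-05]), 'joint_efforts': array([-1.00512563e-03, -4.91293931e+01, -4.04410483e-01, -3.12529314e+01,
       -6.39267149e-02,  4.32761677e-02,  1.59727069e-04]), 'ee_pos': array([0.25823629, 0.59591012, 0.22145357]), 'tcp_rot': array([ 2.02987660e-01,  9.79180836e-01, -9.38206217e-04, -1.38813597e-04]), 'force': array([-0.36820776, -0.40888263, -0.35703163]), 'torque': array([-0.01753835,  0.00317287,  0.05730569]), 'gripper_width': 1.0033313524608074}
scene [[446.14994589   0.         284.52971467]
 [  0.         446.14994589 212.9599557 ]
 [  0.           0.           1.        ]] -0.1438556046295124 [[-0.79739726 -0.60335957  0.010716  ]
 [-0.25813689  0.32499392 -0.90980454]
 [ 0.54545664 -0.72824184 -0.41489863]] [0.39705481 0.22248842 0.54415041] None
top [[510.68126347   0.         287.57313661]
 [  0.         510.68126347 211.50212673]
 [  0.           0.           1.        ]] -0.006541713609473513 [[ 0.02817547 -0.99960136 -0.00180823]
 [-0.97845599 -0.02720924 -0.20465465]
 [ 0.20452386  0.00753551 -0.97883257]] [-0.08509794  0.55984801  1.06779693] None
wrist [[375.93982916   0.         281.63196804]
 [  0.         375.93982916 215.94546413]
 [  0.           0.           1.        ]] -0.03802372729257922 None None [[ 5.88038040e-04 -9.67884055e-01 -2.51396321e-01  6.85885672e-02]
 [ 9.99999784e-01  6.42548079e-04 -1.34743922e-04  1.38327322e-03]
 [ 2.91950717e-04 -2.51396187e-01  9.67884224e-01 -1.61476540e-01]
 [ 0.00000000e+00  0.00000000e+00  0.00000000e+00  1.00000000e+00]]
```

View pics/scene0.png

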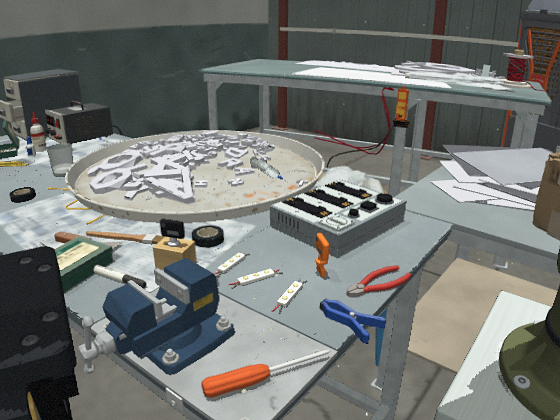

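View pics/top0.png

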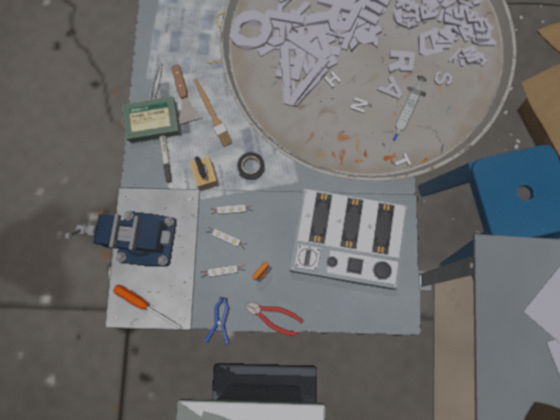

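View pics/wrist0.png

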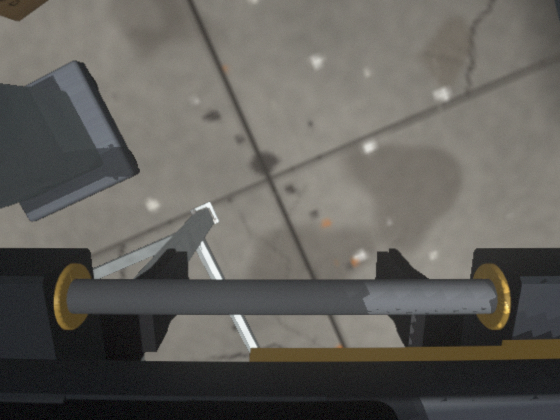

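```bash
cat >> h.py <<'E'
def ray(im,uv,s=None):
    """origin, dirs (world) for pixels uv (N,2)"""
    uv=np.asarray(uv,float).reshape(-1,2); K=im['camera_matrix']
    q=(uv-[K[0,2],K[1,2]])/[K[0,0],K[1,1]]; p=q.copy()
    for _ in range(20): p=q/(1+im['k1']*(p**2).sum(1,keepdims=True))
    d=np.c_[p,np.ones(len(p))]
    if im.get('R') is not None:
        R=np.array(im['R']);t=np.array(im['t']).ravel(); return -R.T@t, d@R
    from scipy.spatial.transform import Rotation as Ro
    T=np.array(im['tool_from_camera']); Rw=Ro.from_quat(s['tcp_rot']).as_matrix()
    return Rw@T[:3,3]+s['ee_pos'], d@(Rw@T[:3,:3]).T
def onplane(im,uv,z,s=None):
    o,d=ray(im,uv,s); k=(z-o[2])/d[:,2]; return o+d*k[:,None]
def cloud(im,s=None):
    H,W=im['z_map'].shape; u,v=np.meshgrid(np.arange(W),np.arange(H))
    o,d=ray(im,np.c_[u.ravel(),v.ravel()],s); return (o+d*im['z_map'].reshape(-1,1)).reshape(H,W,3)
def project(im,X,s=None):
    X=np.asarray(X,float).reshape(-1,3)
    if im.get('R') is not None: c=X@np.array(im['R']).T+np.array(im['t']).ravel()
    else:
        from scipy.spatial.transform import Rotation as Ro
        T=np.array(im['tool_from_camera']); Rw=Ro.from_quat(s['tcp_rot']).as_matrix()
        c=((X-s['ee_pos'])@Rw-T[:3,3])@T[:3,:3]
    p=c[:,:2]/c[:,2:]; p=p*(1+im['k1']*(p**2).sum(1,keepdims=True)); K=im['camera_matrix']
    return p*[K[0,0],K[1,1]]+[K[0,2],K[1,2]]
def crop(n,p,x0,y0,x1,y1,k):
    save(n,cv2.resize(p[y0:y1,x0:x1],None,fx=k,fy=k,interpolation=cv2.INTER_CUBIC))
E
python3 - <<'E'
from h import *
im=get_image('top'); crop('top_l',im['pixels'],120,130,280,290,5); crop('top_r',im['pixels'],280,170,420,300,5)
C=cloud(im)
for n,(u,v) in dict(bench=(240,190),benchb=(270,320),tester=(325,270),nest=(322,218),a=(232,209),b=(226,237),c=(222,271),key=(203,168),holder=(206,180),tape=(251,158),tray=(300,160)).items(): print(n,C[v,u].round(4))
im=get_image('scene'); crop('sc_l',im['pixels'],130,200,340,320,4)
E
```

```text
bench [ 0.6248  0.0448 -0.0096]
benchb [ 0.3268 -0.0368 -0.0005]
tester [ 0.4364 -0.1541  0.05  ]
nest [ 0.55   -0.1456  0.0556]
a [0.5745 0.0591 0.0094]
b [0.509  0.0696 0.0091]
c [0.4312 0.0741 0.0122]
key [0.6497 0.119  0.081 ]
holder [0.6328 0.1174 0.0432]
tape [0.6997 0.021  0.005 ]
tray [ 0.6897 -0.0944  0.0312]
```

```bash
sleep 0
```

```text
(no output)
```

View pics/top_l.png

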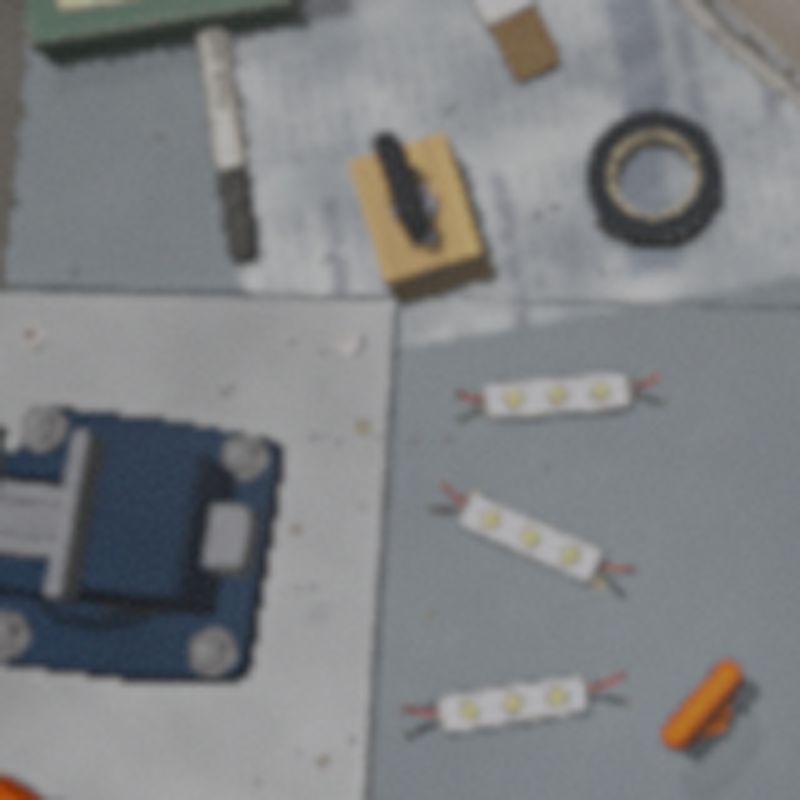

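View pics/top_r.png

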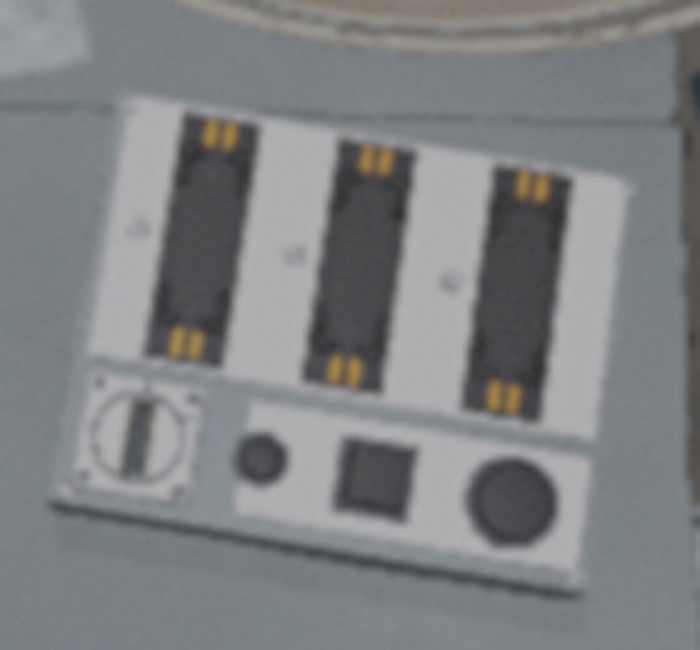

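View pics/sc_l.png

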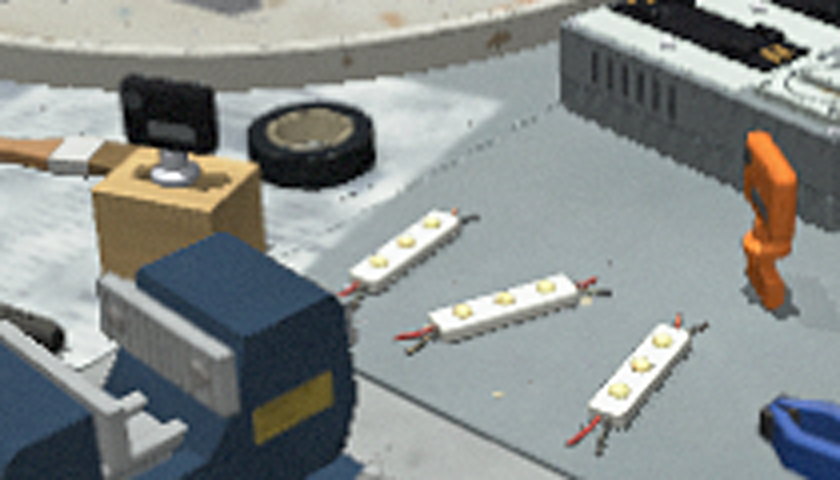

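```bash
python3 - <<'E'
from h import *
im=get_image('top'); p=im['pixels']; hsv=cv2.cvtColor(p,cv2.COLOR_RGB2HSV)
def rect(pts,z):
    P=onplane(im,pts,z)[:,:2].astype(np.float32); (c,wh,a)=cv2.minAreaRect(P*1000); return np.array(c)/1000,wh,a
m=((p.min(2)>185)).astype(np.uint8)
m[:195]=0;m[:,:200]=0;m[290:]=0;m[:,260:]=0
n,l,st,ce=cv2.connectedComponentsWithStats(m)
for i in range(1,n):
    if st[i,4]>60:
        ys,xs=np.where(l==i); print('mod',ce[i],st[i,4],rect(np.c_[xs,ys],.008))
C=cloud(im)
# tester top: points z 0.045-.058
# tester corners from top_r crop
crn=np.array([[128,97],[630,183],[578,590],[55,503]])/5+[280,170]
P=onplane(im,crn,.05);print(P.round(4)); print('centre',P.mean(0), 'edges',[np.linalg.norm(P[i]-P[i-1]) for i in range(4)])
for i,j in((0,3),(1,2)):
    d=P[i]-P[j]; print('yaw',np.arctan2(d[1],d[0]))
# holder top rect corners in top_l
hc=np.array([[352,160],[445,133],[487,265],[393,290]])/5+[120,130]
P=onplane(im,hc,.044);print(P.round(4),P.mean(0),[np.linalg.norm(P[i]-P[i-1]) for i in range(4)])
d=P[0]-P[3];print(np.arctan2(d[1],d[0]))
# heights: vise, max
for nm,(x0,y0,x1,y1) in dict(vise=(95,200,180,270),book=(120,95,185,140),orange=(250,258,275,285),tray=(220,120,420,185),red=(245,295,305,335)).items(): print(nm,np.percentile(C[y0:y1,x0:x1,2],[50,95,99]).round(3))
print('orange',C[262,266],C[270,260],C[275,255])
print('vise xy', [C[v,u].round(3) for u,v in((172,245),(160,225),(175,265),(150,240))])
E
```

```text
[[ 0.6153 -0.1083  0.05  ]
 [ 0.5821 -0.3323  0.05  ]
 [ 0.402  -0.3065  0.05  ]
 [ 0.433  -0.0804  0.05  ]]
centre [ 0.50810456 -0.20688664  0.05      ] edges [np.float64(0.18440015832015974), np.float64(0.22648901029083576), np.float64(0.18198527152675628), np.float64(0.22819227535111192)]
yaw -0.15148362322961378
yaw -0.14225095288108636
[[0.674  0.1554 0.044 ]
 [0.688  0.1137 0.044 ]
 [0.6262 0.091  0.044 ]
 [0.6134 0.1328 0.044 ]] [0.65041081 0.12322865 0.044     ] [np.float64(0.06462288802973531), np.float64(0.04393346955819187), np.float64(0.06578274219948231), np.float64(0.04365960449435876)]
0.3574590866518657
vise [0.014 0.099 0.101]
book [0.033 0.038 0.041]
orange [0.001 0.072 0.074]
tray [0.008 0.034 0.039]
red [0.    0.012 0.014]
orange [ 0.44792925 -0.02657888  0.07099218] [ 0.43022675 -0.0146499   0.07450761] [ 0.41949248 -0.00438823  0.07308455]
vise xy [array([0.488, 0.192, 0.007]), array([0.518, 0.201, 0.09 ]), array([0.443, 0.183, 0.   ]), array([0.485, 0.218, 0.095])]
```

```bash
cat >> h.py <<'E'
def pose(s=None):
    from scipy.spatial.transform import Rotation as Ro
    s=s or state(); R=Ro.from_quat(s['tcp_rot']).as_matrix(); return np.array(s['ee_pos']),R,np.degrees(np.arctan2(R[1,1],R[0,1]))
def go(xyz,yaw=None,s=None):
    """shift in present tool axes (mm) to reach xyz, twist rotvec (deg, tool axes) to point straight down with jaw-axis yaw(deg)"""
    from scipy.spatial.transform import Rotation as Ro
    p,R,y0=pose(s); d=R.T@(np.array(xyz)-p)*1000
    if yaw is None: yaw=y0
    dy=(yaw-y0+90)%180-90; a=np.radians(y0+dy)
    Y=np.array([np.cos(a),np.sin(a),0]);Z=np.array([0,0,-1.]);X=np.cross(Y,Z)
    rv=np.degrees(Ro.from_matrix(R.T@np.c_[X,Y,Z]).as_rotvec())
    print('shift mm',d.round(1),'|',np.linalg.norm(d).round(1),'twist',rv.round(2),'tcp',p.round(4),'yaw',y0.round(2))
E
python3 - <<'E'
from h import *
im=get_image('top'); p=im['pixels']
print(p[209,232],p[211,225],p[190,240],p[210,230])
m=((p.min(2)>150)).astype(np.uint8)
m[:200]=0;m[:,:200]=0;m[290:]=0;m[:,260:]=0
n,l,st,ce=cv2.connectedComponentsWithStats(m)
for i in range(1,n):
    if st[i,4]>40:
        ys,xs=np.where(l==i); P=onplane(im,np.c_[xs,ys],.008)[:,:2].astype(np.float32)*1000
        c,wh,a=cv2.minAreaRect(P); v=np.linalg.eigh(np.cov(P.T))[1][:,1]
        print('mod',ce[i],st[i,4],np.round(c),np.round(wh),'long axis deg',np.degrees(np.arctan2(v[1],v[0])))
go([.50,.06,.22],0)
go([.50,.06,.22],90)
E
```

```text
[157 153 129] [174 172 174] [136 137 139] [159 154 143]
mod [230.84397163 208.4893617 ] 141 [576.  63.] [15. 63.] long axis deg 96.61019699681056
mod [225.48630137 236.8630137 ] 146 [509.  71.] [64. 15.] long axis deg 67.2127857034096
mod [221.78807947 270.32450331] 151 [433.  75.] [15. 64.] long axis deg 100.14351635119823
shift mm [-434.9 -396.1    2.5] | 588.3 twist [-1.000e-02  2.000e-02  6.658e+01] tcp [0.2584 0.5963 0.2223] yaw 66.58
shift mm [-434.9 -396.1    2.5] | 588.3 twist [-2.000e-02  0.000e+00 -2.342e+01] tcp [0.2584 0.5963 0.2223] yaw 66.58
```

Request:
{"fn": "servo_tool", "kwargs": {"translation": [[-0.025,-0.026,0],[-0.025,-0.026,0],[-0.025,-0.026,0],[-0.025,-0.026,0],[-0.025,-0.026,0],[-0.025,-0.026,0],[-0.025,-0.026,0],[-0.025,-0.026,0]], "twist": [[0,0,0],[0,0,0],[0,0,0],[0,0,0],[0,0,0],[0,0,0],[0,0,0],[0,0,0]]}}

```text
time_s: 1.02
ee_pos: [0.3596, 0.3244, 0.2228]
tcp_rot: [0.203, 0.979, 0.0, 0.0]
force: [1.0, 0.8, -0.4]
gripper_width: 1.002
```

Request:
{"fn": "servo_tool", "kwargs": {"translation": [[-0.03,-0.026,0],[-0.03,-0.026,0],[-0.03,-0.026,0],[-0.03,-0.026,0],[-0.03,-0.026,0],[-0.03,-0.026,0],[-0.03,-0.026,0],[-0.03,-0.026,0]], "twist": [[0,0,0],[0,0,0],[0,0,0],[0,0,0],[0,0,0],[0,0,0],[0,0,0],[0,0,0]]}}

```text
time_s: 1.68
ee_pos: [0.4973, 0.038, 0.223]
tcp_rot: [0.203, 0.979, 0.0, 0.0]
force: [0.9, 1.1, 0.2]
gripper_width: 0.999
```

Request:
{"fn": "servo_tool", "kwargs": {"translation": [[0,0,0],[0,0,0],[0,0,0],[0,0,0],[0,0,0],[0,0,0],[0,0,0],[0,0,0]], "twist": [[0,0,7],[0,0,7],[0,0,7],[0,0,7],[0,0,7],[0,0,7],[0,0,7],[0,0,7]]}}

```text
time_s: 2.35
ee_pos: [0.4968, 0.0398, 0.2227]
tcp_rot: [0.641, 0.767, 0.0, 0.0]
force: [0.2, -0.4, 0.3]
gripper_width: 1.001
```

```bash
python3 - <<'E'
from h import *
go([.505,.0,.22],0)
E
```

```text
shift mm [-40.6   1.    2.7] | 40.7 twist [ 2.000e-02 -1.000e-02  1.023e+01] tcp [0.4968 0.0398 0.2227] yaw 10.23
```

Request:
{"fn": "servo_tool", "kwargs": {"translation": [[-0.02,0.004,0],[-0.02,0.004,0],[0,0,0],[0,0,0],[0,0,0],[0,0,0],[0,0,0],[0,0,0]], "twist": [[0,0,5],[0,0,5],[0,0,0],[0,0,0],[0,0,0],[0,0,0],[0,0,0],[0,0,0]], "jaw": 0.04}}

```text
time_s: 3.02
ee_pos: [0.5102, 0.0022, 0.2226]
tcp_rot: [0.703, 0.711, 0.0, -0.0]
force: [-0.2, 1.2, 0.1]
gripper_width: 0.502
```

```bash
python3 - <<'E'
from h import *
s=state(); print(pose(s))
im=get_image('wrist'); save('w1',im['pixels'])
E
```

```text
(array([0.51021555, 0.00219706, 0.22259692]), array([[-1.17639177e-02,  9.99930801e-01,  5.56490472e-05],
       [ 9.99930763e-01,  1.17639015e-02,  2.82999125e-04],
       [ 2.82324892e-04,  5.89743726e-05, -9.99999958e-01]]), np.float64(0.6740374557363783))
```

View pics/w1.png

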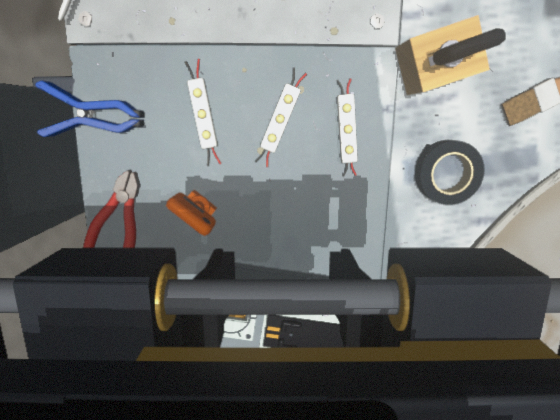

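```bash
cat >> h.py <<'E'
def modules(im,s,roi=None,thr=190,amin=300,z=.008,show=True):
    p=im['pixels']; hsv=cv2.cvtColor(p,cv2.COLOR_RGB2HSV)
    m=((p.min(2)>thr)&(hsv[...,1]<40)).astype(np.uint8)
    if roi: k=np.zeros_like(m);k[roi[1]:roi[3],roi[0]:roi[2]]=1;m*=k
    m=cv2.morphologyEx(m,cv2.MORPH_CLOSE,np.ones((7,7),np.uint8)); m=cv2.morphologyEx(m,cv2.MORPH_OPEN,np.ones((5,5),np.uint8))
    n,l,st,ce=cv2.connectedComponentsWithStats(m); out=[]
    for i in range(1,n):
        if st[i,4]>amin:
            cs=cv2.findContours((l==i).astype(np.uint8),0,2)[0][0][:,0]
            P=onplane(im,cs,z,s)[:,:2].astype(np.float32)*1000
            c,wh,a=cv2.minAreaRect(P); B=cv2.boxPoints((c,wh,a)); e=[B[1]-B[0],B[2]-B[1]]; v=max(e,key=np.linalg.norm)
            ang=np.degrees(np.arctan2(v[1],v[0]))%180
            if show: print('mod px',ce[i].round(),st[i,4],'c',np.round(c,1),'wh',np.round(wh,1),'long axis',ang.round(1),'jaw',(ang-90).round(1))
            out.append((c,ang))
    return out
E
python3 - <<'E'
from h import *
s=state(); im=get_image('wrist')
modules(im,s,(160,60,375,185))
C=cloud(im,s); print(C[113,205],C[70,150],C[130,343])
# holder
print(im['pixels'][113,193])
P=onplane(im,[[398,48],[477,18],[490,68],[416,95]],.044,s); print(P.round(4),P.mean(0),[np.linalg.norm(P[i]-P[i-1]) for i in range(4)])
E
```

```text
mod px [280. 117.] 1085 c [507.9  72.2] wh [65.1 15.6] long axis 67.6 jaw -22.4
mod px [203. 121.] 786 c [433.1  69.8] wh [15.7 53.1] long axis 100.3 jaw 10.3
mod px [348. 129.] 987 c [574.4  63.1] wh [15.5 65.4] long axis 96.3 jaw 6.3
[0.43563691 0.0762262  0.00862861] [3.81862107e-01 1.16433665e-01 8.64602293e-05] [0.57006307 0.06165805 0.007558  ]
[171 179 178]
[[0.6076 0.1314 0.044 ]
 [0.6726 0.1568 0.044 ]
 [0.6889 0.1174 0.044 ]
 [0.6264 0.0935 0.044 ]] [0.64887836 0.12477236 0.044     ] [np.float64(0.04234718488528174), np.float64(0.06976845201796217), np.float64(0.04270014275624275), np.float64(0.06690448155659427)]
```

Request:
{"fn": "servo_tool", "kwargs": {"translation": [[0.0175,-0.0008,0.02],[0.0175,-0.0008,0.02],[0.0175,-0.0008,0.02],[0.0175,-0.0008,0.02],[0,0,0],[0,0,0],[0,0,0],[0,0,0]], "twist": [[0,0,0],[0,0,0],[0,0,0],[0,0,0],[0,0,6],[0,0,6],[0,0,6],[0,0,5]]}}

```text
time_s: 3.78
ee_pos: [0.5063, 0.0717, 0.1424]
tcp_rot: [0.832, 0.554, -0.0, -0.0]
force: [-0.0, 0.3, -0.3]
gripper_width: 0.463
```

```bash
python3 - <<'E'
from h import *
s=state(); im=get_image('wrist'); save('w2',im['pixels'])
modules(im,s)
go([.508,.072,.003],-22.4,s)
E
```

```text
mod px [309.  67.] 18550 c [550.7 155.3] wh [116.4 197. ] long axis 157.8 jaw 67.8
mod px [522.  11.] 1478 c [720.9 134.8] wh [28.2 64.9] long axis 159.0 jaw 69.0
mod px [82. 29.] 1301 c [422.9 252.6] wh [27.6 44.5] long axis 145.4 jaw 55.4
mod px [ 55. 106.] 2106 c [375.2 211.2] wh [62.2 35.1] long axis 30.8 jaw -59.2
mod px [498. 113.] 4194 c [688.7  71.3] wh [54.3 70.9] long axis 122.9 jaw 32.9
mod px [  3. 134.] 442 c [328.7 213.7] wh [58.8  5.8] long axis 57.3 jaw -32.7
mod px [148. 131.] 2363 c [433.5 167.4] wh [60.  36.1] long axis 60.7 jaw -29.3
mod px [359. 174.] 372 c [573.2  73.5] wh [15.1 19.3] long axis 96.5 jaw 6.5
mod px [283. 175.] 321 c [516.8  94.5] wh [16.7 14.3] long axis 67.4 jaw -22.6
mod px [441. 196.] 1213 c [631.4  28.7] wh [26.6 54.1] long axis 100.3 jaw 10.3
mod px [525. 244.] 2514 c [685.8 -32.7] wh [42.8 79.6] long axis 132.3 jaw 42.3
shift mm [  1.    1.5 139.4] | 139.4 twist [-0.01  0.02 -0.26] tcp [0.5063 0.0717 0.1424] yaw -22.66
```

View pics/w2.png

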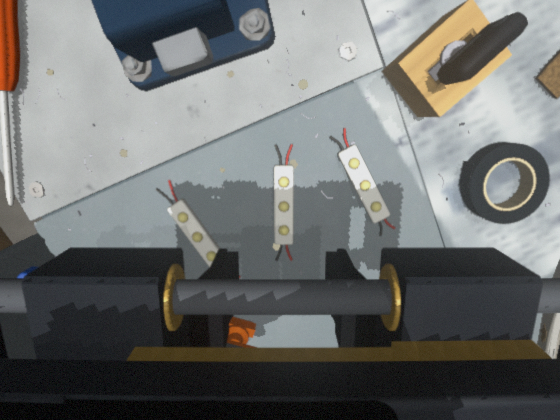

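Wrist view: module B at (284,205) sits midway between the fingers, upright in the image. Descend.

Request:
{"fn": "servo_tool", "kwargs": {"translation": [[0.0005,0.0005,0.034],[0.0005,0.0005,0.034],[0,0.0005,0.034],[0,0,0.028],[0,0,0.008],[0,0,0],[0,0,0],[0,0,0]], "twist": [[0,0,0],[0,0,0],[0,0,0],[0,0,0],[0,0,0],[0,0,0],[0,0,0],[0,0,0]]}}

```text
time_s: 4.5
ee_pos: [0.5096, 0.072, 0.006]
tcp_rot: [0.831, 0.556, 0.001, 0.0]
force: [-0.1, 0.3, -1.0]
gripper_width: 0.46
```

Request:
{"fn": "servo_tool", "kwargs": {"translation": [[0,0,0],[0,0,0],[0,0,0],[0,0,0],[0,0,0],[0,0,0],[0,0,0],[0,0,0]], "twist": [[0,0,0],[0,0,0],[0,0,0],[0,0,0],[0,0,0],[0,0,0],[0,0,0],[0,0,0]], "jaw": 0.008, "squeeze": 15}}

```text
time_s: 5.17
ee_pos: [0.5084, 0.0718, 0.0049]
tcp_rot: [0.831, 0.556, 0.0, -0.0]
force: [-0.7, -0.4, 4.8]
gripper_width: 0.18
```

Request:
{"fn": "servo_tool", "kwargs": {"translation": [[0,0,-0.01],[0,0,-0.02],[0,0,-0.03],[0,0,-0.035],[0,0,-0.035],[0,0,0],[0,0,0],[0,0,0]], "twist": [[0,0,0],[0,0,0],[0,0,0],[0,0,0],[0,0,0],[0,0,0],[0,0,0],[0,0,0]]}}

```text
time_s: 5.83
ee_pos: [0.5077, 0.0716, 0.1344]
tcp_rot: [0.831, 0.556, -0.0, -0.0]
force: [0.7, -0.2, 0.7]
gripper_width: 0.178
```

```bash
python3 - <<'E'
from h import *
s=state(); im=get_image('wrist'); save('w3',im['pixels']); print(s['gripper_width']*87)
c,y=np.array([.508,-.207]),-.147
R=np.array([[np.cos(y),-np.sin(y)],[np.sin(y),np.cos(y)]])
for n,q in dict(n1=(.032,.07),n2=(.032,0),n3=(.032,-.07)).items(): print(n,(c+R@q).round(4))
go([*(c+R@[.032,0]),.13],81.6-180,s)
E
```

```text
15.51385895267964
n1 [ 0.5499 -0.1424]
n2 [ 0.5397 -0.2117]
n3 [ 0.5294 -0.2809]
shift mm [-249.7  137.6    4.4] | 285.2 twist [-2.000e-02  1.000e-02  7.598e+01] tcp [0.5077 0.0716 0.1344] yaw -22.42
```

View pics/w3.png

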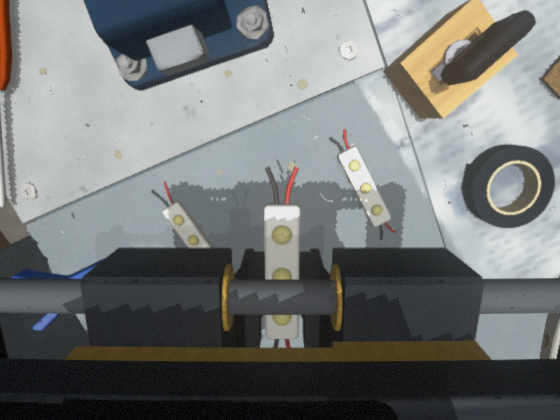

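```bash
python3 - <<'E'
from h import *
go([.45,-.20,.20],-98.4)
E
```

```text
shift mm [-272.9   50.6  -66.2] | 285.3 twist [-3.000e-02  1.100e-01  7.598e+01] tcp [0.5072 0.0715 0.1336] yaw -22.42
```

Request:
{"fn": "servo_tool", "kwargs": {"translation": [[-0.034,0.006,-0.016],[-0.034,0.006,-0.016],[-0.034,0.006,-0.016],[-0.034,0.006,-0.016],[-0.034,0.006,0],[-0.034,0.006,0],[-0.034,0.006,0],[-0.034,0.006,0]], "twist": [[0,0,0],[0,0,0],[0,0,0],[0,0,0],[0,0,0],[0,0,0],[0,0,0],[0,0,0]]}}

```text
time_s: 6.55
ee_pos: [0.4472, -0.1992, 0.1972]
tcp_rot: [0.831, 0.556, -0.001, -0.001]
force: [1.8, 0.3, -1.8]
gripper_width: 0.181
```

Request:
{"fn": "servo_tool", "kwargs": {"translation": [[0,0,0],[0,0,0],[0,0,0],[0,0,0],[0,0,0],[0,0,0],[0,0,0],[0,0,0]], "twist": [[0,0,7],[0,0,7],[0,0,7],[0,0,7],[0,0,7],[0,0,7],[0,0,7],[0,0,7]]}}

```text
time_s: 7.22
ee_pos: [0.4477, -0.1977, 0.1968]
tcp_rot: [0.995, 0.098, -0.002, -0.0]
force: [0.6, 0.3, -0.5]
gripper_width: 0.182
```

Request:
{"fn": "servo_tool", "kwargs": {"translation": [[0,0,0],[0,0,0],[0,0,0],[0,0,0],[0,0,0],[0,0,0],[0,0,0],[0,0,0]], "twist": [[0,0,7],[0,0,7],[0,0,6],[0,0,0],[0,0,0],[0,0,0],[0,0,0],[0,0,0]]}}

```text
time_s: 7.88
ee_pos: [0.4487, -0.198, 0.1983]
tcp_rot: [0.997, -0.073, -0.0, -0.0]
force: [-0.8, -0.6, 0.2]
gripper_width: 0.182
```

```bash
python3 - <<'E'
from h import *
s=state(); im=get_image('wrist'); save('w4',im['pixels']); print(pose(s)[0],pose(s)[2])
E
```

```text
[ 0.44869676 -0.19800403  0.19833704] -98.35566306884147
```

View pics/w4.png

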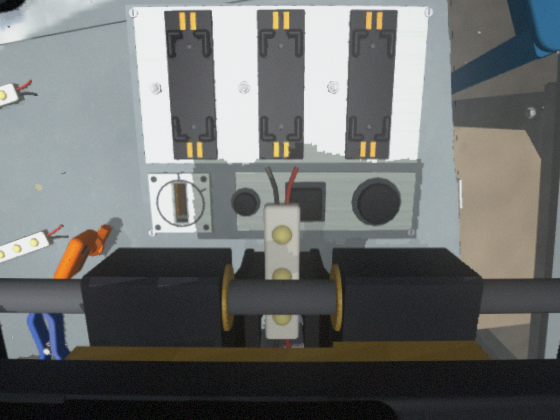

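```bash
python3 - <<'E'
from h import *
s=state(); im=get_image('wrist'); p=im['pixels']; np.savez('w4.npz',**{k:v for k,v in im.items() if v is not None},tcp=s['ee_pos'],rot=s['tcp_rot'])
m=(p.max(2)<90).astype(np.uint8)
# fill gold contacts
m=cv2.morphologyEx(m,cv2.MORPH_CLOSE,np.ones((9,9),np.uint8))
cen=[]
for (x0,y0,x1,y1) in((155,2,225,165),(248,2,312,165),(338,2,402,165)):
    k=np.zeros_like(m);k[y0:y1,x0:x1]=m[y0:y1,x0:x1]
    n,l,st,ce=cv2.connectedComponentsWithStats(k); i=1+st[1:,4].argmax()
    cs=cv2.findContours((l==i).astype(np.uint8),0,2)[0][0][:,0]
    P=onplane(im,cs,.053,s)[:,:2].astype(np.float32)*1000
    c,wh,a=cv2.minAreaRect(P); print('nest',ce[i],np.round(c,1),np.round(wh,1),a); cen.append(c)
cen=np.array(cen);d=cen[0]-cen[2];print('yaw',np.arctan2(-d[0],d[1]),np.linalg.norm(d))
yw=np.arctan2(-d[0],d[1])
# big button, small button
for (x0,y0,x1,y1) in((350,175,408,232),(228,184,264,222)):
    k=np.zeros_like(m);k[y0:y1,x0:x1]=m[y0:y1,x0:x1]
    n,l,st,ce=cv2.connectedComponentsWithStats(k); i=1+st[1:,4].argmax()
    cs=cv2.findContours((l==i).astype(np.uint8),0,2)[0][0][:,0]
    P=onplane(im,cs,.063,s)[:,:2].astype(np.float32)*1000; print('btn',cv2.minEnclosingCircle(P))
g=cv2.cvtColor(p,cv2.COLOR_RGB2GRAY)
crop('w4lock',p,130,160,330,245,4)
C=cloud(im,s); print(C[190,160],C[200,380],C[80,190],C[90,240])
E
```

```text
nest [187.61538462  70.37154064] [ 550.3 -140.5] [ 34.8 109.1] 81.542236328125
nest [293.32869565 141.62434783] [ 494.1 -210.9] [24.9 45.5] 41.44123458862305
nest [375.00299677  78.38888889] [ 530.4 -278.3] [ 34.5 110.1] 81.23028564453125
yaw -0.14318421411212484 139.23644084574295
btn ((441.0464782714844, -272.4659729003906), 19.79802131652832)
btn ((456.2398986816406, -167.79025268554688), 11.637982368469238)
[ 0.47504295 -0.09923984  0.05572565] [ 0.44194173 -0.27643497  0.06219324] [ 0.55623991 -0.14038593  0.05198674] [ 0.54302572 -0.17770954  0.05236948]
```

View pics/w4lock.png

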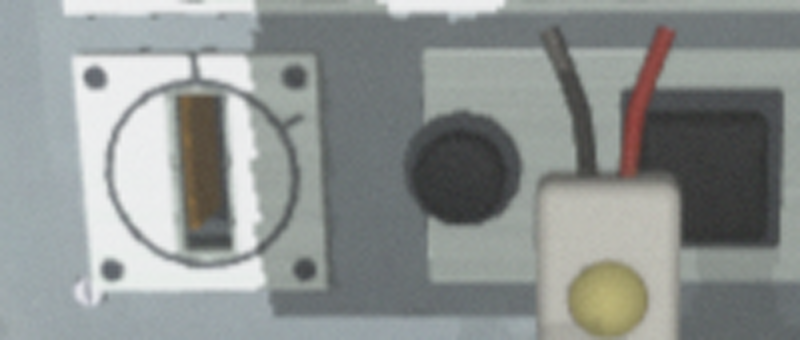

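```bash
python3 - <<'E'
from h import *
im=dict(np.load('w4.npz')); s=dict(ee_pos=im['tcp'],tcp_rot=im['rot'])
P=onplane(im,np.array([[73,56],[317,54],[328,289],[92,293]])/4+[130,160],.056,s);print(P.round(4),P.mean(0).round(4),[np.linalg.norm(P[i]-P[i-1]).round(4) for i in range(4)])
S=onplane(im,np.array([[177,95],[220,95],[232,247],[187,247]])/4+[130,160],.056,s);print(S.round(4),S.mean(0).round(4),[np.linalg.norm(S[i]-S[i-1]).round(4) for i in range(4)])
# screws/plate corners of nest plate white: tl (133,11), tr(430,13), br(420,162), bl(146,162)
print(onplane(im,[[133,11],[430,12]],.0515,s).round(4))
y=-.146;c=np.array([.5085,-.2055]);R=np.array([[np.cos(y),-np.sin(y)],[np.sin(y),np.cos(y)]])
for n,q in dict(lock=(-.06,.084),n1=(.032,.07),n2=(.032,0),n3=(.032,-.07),sm=(-.06,.03),sq=(-.06,-.02),lg=(-.06,-.08)).items(): print(n,(c+R@q).round(4))
top=get_image('top'); crop('tl',top['pixels'],285,180,415,300,6)
P=onplane(top,np.array([[80,382],[200,405],[188,495],[75,485]])/5+[280,170],.056); print('toplock',P.round(4),P.mean(0))
print('top btn', onplane(top,np.array([[512,503],[260,459]])/5+[280,170],.063))
E
```

```text
[[ 0.4895 -0.0927  0.056 ]
 [ 0.4825 -0.1422  0.056 ]
 [ 0.4331 -0.1349  0.056 ]
 [ 0.4395 -0.085   0.056 ]] [ 0.4612 -0.1137  0.056 ] [np.float64(0.0505), np.float64(0.05), np.float64(0.0499), np.float64(0.0503)]
[[ 0.4784 -0.1121  0.056 ]
 [ 0.4771 -0.1209  0.056 ]
 [ 0.4451 -0.1167  0.056 ]
 [ 0.4465 -0.1073  0.056 ]] [ 0.4618 -0.1142  0.056 ] [np.float64(0.0323), np.float64(0.0089), np.float64(0.0323), np.float64(0.0095)]
[[ 0.6118 -0.1074  0.0515]
 [ 0.5786 -0.3289  0.0515]]
lock [ 0.4614 -0.1137]
n1 [ 0.5503 -0.1409]
n2 [ 0.5402 -0.2102]
n3 [ 0.53   -0.2794]
sm [ 0.4535 -0.1671]
sq [ 0.4462 -0.2166]
lg [ 0.4375 -0.2759]
toplock [[ 0.4853 -0.0899  0.056 ]
 [ 0.4767 -0.1423  0.056 ]
 [ 0.4375 -0.1377  0.056 ]
 [ 0.4405 -0.0889  0.056 ]] [ 0.46001597 -0.11468223  0.056     ]
top btn [[ 0.43730667 -0.27611102  0.063     ]
 [ 0.45317745 -0.16800282  0.063     ]]
```

```bash
python3 - <<'E'
from h import *
go([.5402,-.2102,.10],-98.4)
E
```

```text
shift mm [92.2 -1.3 98.6] | 134.9 twist [-0.   -0.01  0.01] tcp [ 0.4488 -0.198   0.1986] yaw -98.39
```

Request:
{"fn": "servo_tool", "kwargs": {"translation": [[0.023,-0.0003,0.01],[0.023,-0.0003,0.02],[0.023,-0.0003,0.025],[0.023,-0.0003,0.025],[0,0,0.02],[0,0,0],[0,0,0],[0,0,0]], "twist": [[0,0,0],[0,0,0],[0,0,0],[0,0,0],[0,0,0],[0,0,0],[0,0,0],[0,0,0]]}}

```text
time_s: 8.7
ee_pos: [0.5402, -0.2109, 0.0998]
tcp_rot: [0.997, -0.074, 0.001, 0.0]
force: [0.5, -0.5, -0.3]
gripper_width: 0.173
```

```bash
python3 - <<'E'
from h import *
s=state(); im=get_image('wrist'); save('w5',im['pixels']);go([.5402,-.2102,.058],-98.4,s)
E
```

```text
shift mm [-0.1 -0.7 41.8] | 41.8 twist [ 0.   -0.08 -0.05] tcp [ 0.5402 -0.2109  0.0998] yaw -98.45
```

View pics/w5.png

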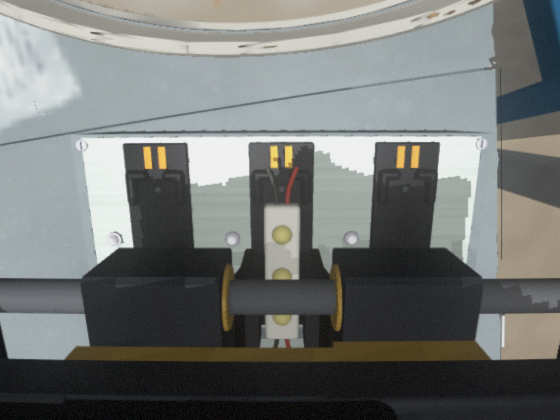

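Request:
{"fn": "servo_tool", "kwargs": {"translation": [[0,-0.0003,0.015],[0,-0.0003,0.015],[0,0,0.008],[0,0,0.003],[0,0,0],[0,0,0],[0,0,0],[0,0,0]], "twist": [[0,0,0],[0,0,0],[0,0,0],[0,0,0],[0,0,0],[0,0,0],[0,0,0],[0,0,0]]}}

```text
time_s: 9.42
ee_pos: [0.5406, -0.2099, 0.0583]
tcp_rot: [0.997, -0.073, 0.001, 0.0]
force: [-0.6, 0.0, -0.6]
gripper_width: 0.179
```

Request:
{"fn": "servo_tool", "kwargs": {"translation": [[0,0,0],[0,0,0],[0,0,0],[0,0,0],[0,0,0],[0,0,0],[0,0,0],[0,0,0]], "twist": [[0,0,0],[0,0,0],[0,0,0],[0,0,0],[0,0,0],[0,0,0],[0,0,0],[0,0,0]], "jaw": 0.04}}

```text
time_s: 10.08
ee_pos: [0.5401, -0.2098, 0.0575]
tcp_rot: [0.997, -0.073, 0.0, -0.0]
force: [-0.7, -0.5, -0.9]
gripper_width: 0.459
```

Request:
{"fn": "servo_tool", "kwargs": {"translation": [[0,0,-0.01],[0,0,-0.025],[0,0,-0.035],[0,0,-0.035],[-0.02,0,-0.02],[-0.03,0,0],[-0.03,0,0],[0,0,0]], "twist": [[0,0,0],[0,0,0],[0,0,0],[0,0,0],[0,0,0],[0,0,0],[0,0,0],[0,0,0]]}}

```text
time_s: 10.75
ee_pos: [0.4561, -0.1983, 0.1831]
tcp_rot: [0.997, -0.075, -0.001, -0.002]
force: [0.2, -0.7, -1.4]
gripper_width: 0.46
```

```bash
python3 - <<'E'
from h import *
s=state(); im=get_image('wrist'); save('w6',im['pixels']);print(pose(s)[0])
t=get_image('top'); crop('t6',t['pixels'],190,150,420,300,3)
go([.433,.075,.14],10.3-180,s);go([.433,.075,.14],10.3,s)
E
```

```text
[ 0.45605571 -0.19828062  0.18309105]
shift mm [ -63.5 -266.6   44.2] | 277.6 twist [-0.12  0.23 71.12] tcp [ 0.4561 -0.1983  0.1831] yaw -98.58
shift mm [ -63.5 -266.6   44.2] | 277.6 twist [-0.12  0.23 71.12] tcp [ 0.4561 -0.1983  0.1831] yaw -98.58
```

View pics/w6.png

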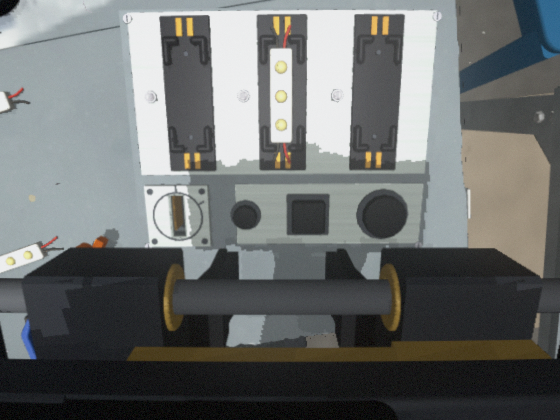

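View pics/t6.png

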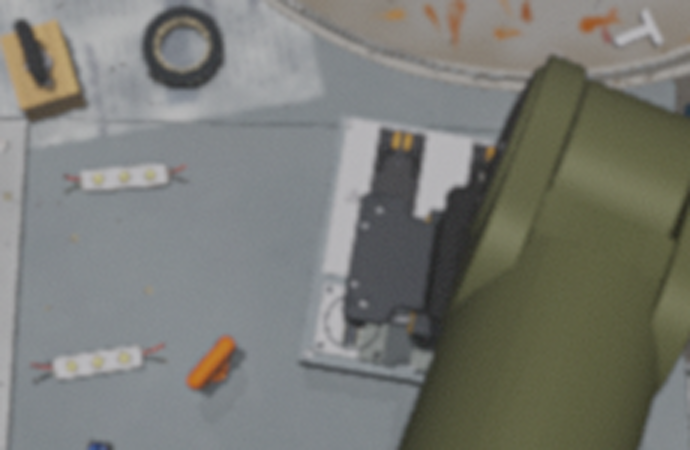

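Request:
{"fn": "servo_tool", "kwargs": {"translation": [[-0.008,-0.0333,0],[-0.008,-0.0333,0],[-0.008,-0.0333,0],[-0.008,-0.0333,0],[-0.008,-0.0333,0],[-0.008,-0.0333,0],[-0.008,-0.0333,0],[-0.008,-0.0333,0]], "twist": [[0,0,0],[0,0,0],[0,0,0],[0,0,0],[0,0,0],[0,0,0],[0,0,0],[0,0,0]]}}

```text
time_s: 11.52
ee_pos: [0.4374, 0.077, 0.183]
tcp_rot: [0.997, -0.073, 0.0, -0.0]
force: [0.9, 0.8, -0.6]
gripper_width: 0.465
```

Request:
{"fn": "servo_tool", "kwargs": {"translation": [[0,0,0],[0,0,0],[0,0,0],[0,0,0],[0,0,0],[0,0,0],[0,0,0],[0,0,0]], "twist": [[0,0,-7],[0,0,-7],[0,0,-7],[0,0,-7],[0,0,-7],[0,0,-7],[0,0,-7],[0,0,-7]]}}

```text
time_s: 12.18
ee_pos: [0.4378, 0.0753, 0.1828]
tcp_rot: [0.914, 0.406, 0.0, 0.0]
force: [-0.1, 0.7, -0.1]
gripper_width: 0.457
```

Request:
{"fn": "servo_tool", "kwargs": {"translation": [[0,0,0],[0,0,0],[0,0,0],[0,0,0],[0,0,0],[0,0,0],[0,0,0],[0,0,0]], "twist": [[0,0,-7],[0,0,-7],[0,0,-7],[0,0,-7],[0,0,-7],[0,0,-7],[0,0,-7],[0,0,-4]]}}

```text
time_s: 12.85
ee_pos: [0.4378, 0.0753, 0.1829]
tcp_rot: [0.637, 0.771, -0.0, 0.0]
force: [-1.1, -0.1, -0.0]
gripper_width: 0.462
```

```bash
python3 - <<'E'
from h import *
s=state(); im=get_image('wrist'); save('w7',im['pixels']);go([.433,.075,.12],10.3,s)
modules(im,s,(150,50,420,248)); print(s['joint_pos'])
E
```

```text
shift mm [ 0.7 -4.8 62.9] | 63.0 twist [0.03 0.03 0.6 ] tcp [0.4378 0.0753 0.1829] yaw 10.9
mod px [287.  91.] 15906 c [427.6 172.5] wh [242.7  59.7] long axis 0.3 jaw -89.7
mod px [275. 171.] 372 c [428.2  97.1] wh [14.5 22.5] long axis 100.9 jaw 10.9
[-0.75964136 -0.12749764  0.49525452  2.00354079  0.06433665  1.25059063
 -0.09776021]
```

View pics/w7.png

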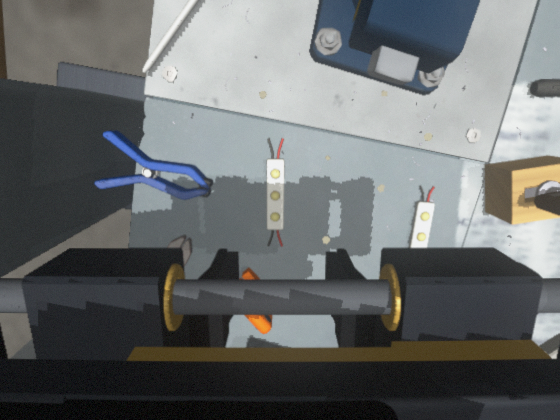

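Module C at (275,195) in line with the jaws, about 5 mm left of centre; shift and descend.

Request:
{"fn": "servo_tool", "kwargs": {"translation": [[0.0007,-0.0024,0.03],[0,-0.0024,0.035],[0,0,0.035],[0,0,0.035],[0,0,0.03],[0,0,0.013],[0,0,0],[0,0,0]], "twist": [[0,0,0],[0,0,0],[0,0,0],[0,0,0],[0,0,0],[0,0,0],[0,0,0],[0,0,0]]}}

```text
time_s: 13.57
ee_pos: [0.4323, 0.0745, 0.004]
tcp_rot: [0.639, 0.769, -0.001, 0.0]
force: [0.3, 0.4, 0.8]
gripper_width: 0.46
```

Request:
{"fn": "servo_tool", "kwargs": {"translation": [[0,0,0],[0,0,0],[0,0,0],[0,0,0],[0,0,0],[0,0,0],[0,0,0],[0,0,0]], "twist": [[0,0,0],[0,0,0],[0,0,0],[0,0,0],[0,0,0],[0,0,0],[0,0,0],[0,0,0]], "jaw": 0.008}}

```text
time_s: 14.23
ee_pos: [0.4322, 0.0749, 0.005]
tcp_rot: [0.639, 0.769, 0.0, 0.0]
force: [-0.4, 0.9, 4.4]
gripper_width: 0.18
```

Request:
{"fn": "servo_tool", "kwargs": {"translation": [[0,0,-0.01],[0,0,-0.025],[0,0,-0.035],[0,0,-0.04],[0,0,-0.04],[0,0,-0.03],[0,0,-0.01],[0,0,0]], "twist": [[0,0,0],[0,0,0],[0,0,0],[0,0,0],[0,0,0],[0,0,0],[0,0,0],[0,0,0]]}}

```text
time_s: 14.9
ee_pos: [0.4336, 0.0751, 0.1977]
tcp_rot: [0.639, 0.769, 0.003, 0.001]
force: [-0.5, -0.4, -0.5]
gripper_width: 0.182
```

```bash
python3 - <<'E'
from h import *
s=state(); im=get_image('wrist'); save('w8',im['pixels']);go([.5503,-.1409,.19],81.6,s);go([.45,-.1409,.19],81.6,s)
E
```

```text
shift mm [-233.7   75.1    7.7] | 245.6 twist [  0.36   0.13 -71.04] tcp [0.4336 0.0751 0.1977] yaw 10.56
shift mm [-215.3  -23.5    7.2] | 216.7 twist [  0.36   0.13 -71.04] tcp [0.4336 0.0751 0.1977] yaw 10.56
```

View pics/w8.png

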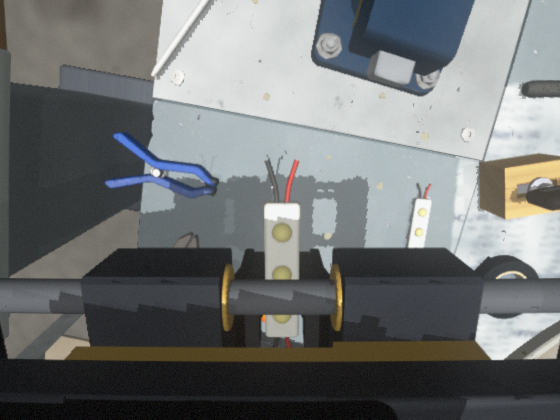

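Request:
{"fn": "servo_tool", "kwargs": {"translation": [[-0.0292,0.0094,0],[-0.0292,0.0094,0],[-0.0292,0.0094,0],[-0.0292,0.0094,0],[-0.0292,0.0094,0],[-0.0292,0.0094,0],[-0.0292,0.0094,0],[-0.0292,0.0094,0]], "twist": [[0,0,0],[0,0,0],[0,0,0],[0,0,0],[0,0,0],[0,0,0],[0,0,0],[0,0,0]]}}

```text
time_s: 15.62
ee_pos: [0.5474, -0.1424, 0.1918]
tcp_rot: [0.639, 0.769, -0.002, -0.002]
force: [0.9, 0.1, -0.6]
gripper_width: 0.182
```

Request:
{"fn": "servo_tool", "kwargs": {"translation": [[0,0,0],[0,0,0],[0,0,0],[0,0,0],[0,0,0],[0,0,0],[0,0,0],[0,0,0]], "twist": [[0,0,-7],[0,0,-7],[0,0,-7],[0,0,-7],[0,0,-7],[0,0,-7],[0,0,-7],[0,0,-7]]}}

```text
time_s: 16.28
ee_pos: [0.5467, -0.1411, 0.1915]
tcp_rot: [0.2, 0.98, -0.001, -0.003]
force: [0.4, 0.2, -0.0]
gripper_width: 0.18
```

Request:
{"fn": "servo_tool", "kwargs": {"translation": [[0,0,0],[0,0,0],[0,0,0],[0,0,0.02],[0,0,0.03],[0,0,0.03],[0,0,0],[0,0,0]], "twist": [[0,0,-7],[0,0,-7],[0,0,-1],[0,0,0],[0,0,0],[0,0,0],[0,0,0],[0,0,0]]}}

```text
time_s: 16.95
ee_pos: [0.5463, -0.141, 0.1122]
tcp_rot: [0.075, 0.997, -0.0, -0.003]
force: [0.2, -0.6, -0.5]
gripper_width: 0.179
```

```bash
python3 - <<'E'
from h import *
s=state(); im=get_image('wrist'); save('w9',im['pixels']);go([.5503,-.1409,.058],81.6,s);print(s['gripper_width']*87)
E
```

```text
shift mm [-4.3  0.7 54.2] | 54.3 twist [-0.06 -0.34 -0.15] tcp [ 0.5463 -0.141   0.1122] yaw 81.45
15.558704802668405
```

View pics/w9.png

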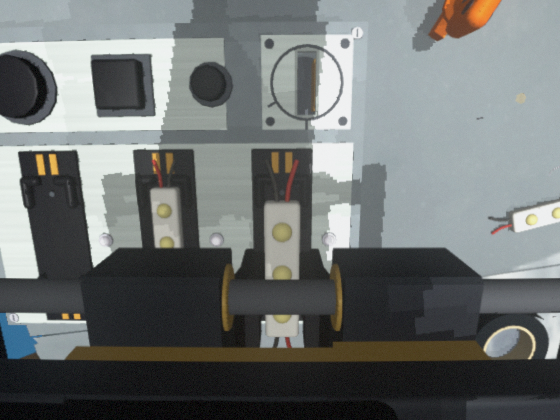

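Request:
{"fn": "servo_tool", "kwargs": {"translation": [[-0.0025,0.0004,0.01],[-0.002,0.0004,0.015],[0,0,0.015],[0,0,0.01],[0,0,0.0035],[0,0,0],[0,0,0],[0,0,0]], "twist": [[0,-0.3,-0.1],[0,0,0],[0,0,0],[0,0,0],[0,0,0],[0,0,0],[0,0,0],[0,0,0]]}}

```text
time_s: 17.67
ee_pos: [0.5533, -0.1411, 0.0616]
tcp_rot: [0.073, 0.997, -0.0, 0.003]
force: [-1.5, 0.1, -1.1]
gripper_width: 0.182
```

Request:
{"fn": "servo_tool", "kwargs": {"translation": [[0,0,0],[0,0,0],[0,0,0],[0,0,0],[0,0,0],[0,0,0],[0,0,0],[0,0,0]], "twist": [[0,0,0],[0,0,0],[0,0,0],[0,0,0],[0,0,0],[0,0,0],[0,0,0],[0,0,0]], "jaw": 0.04}}

```text
time_s: 18.33
ee_pos: [0.5535, -0.141, 0.0611]
tcp_rot: [0.073, 0.997, -0.0, 0.003]
force: [-0.5, -0.3, -0.5]
gripper_width: 0.455
```

Request:
{"fn": "servo_tool", "kwargs": {"translation": [[0,0,-0.01],[0,0,-0.025],[0,0,-0.035],[0,0,-0.035],[0,0,-0.02],[0,0,0],[0,0,0],[0,0,0]], "twist": [[0,0,0],[0,0,0],[0,0,0],[0,0,0],[0,0,0],[0,0,0],[0,0,0],[0,0,0]]}}

```text
time_s: 19.0
ee_pos: [0.5523, -0.1407, 0.1856]
tcp_rot: [0.073, 0.997, 0.0, 0.002]
force: [-0.4, -0.3, 0.2]
gripper_width: 0.46
```

```bash
python3 - <<'E'
from h import *
s=state(); im=get_image('wrist'); save('w10',im['pixels'])
go([.574,.0625,.17],6.3,s)
t=get_image('top'); crop('t10',t['pixels'],190,150,420,300,3)
E
```

```text
shift mm [  8.  204.2  15.7] | 205.0 twist [ 0.18  0.2  75.38] tcp [ 0.5523 -0.1407  0.1856] yaw 81.68
```

View pics/w10.png

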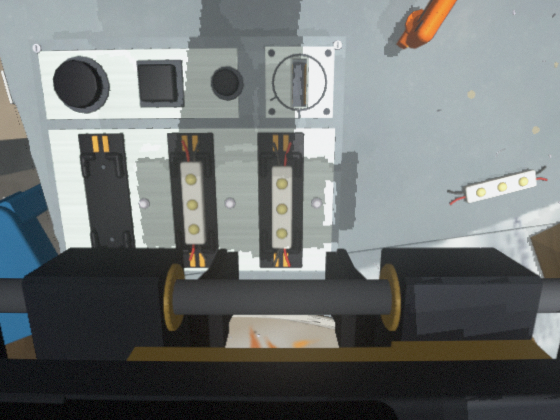

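View pics/t10.png

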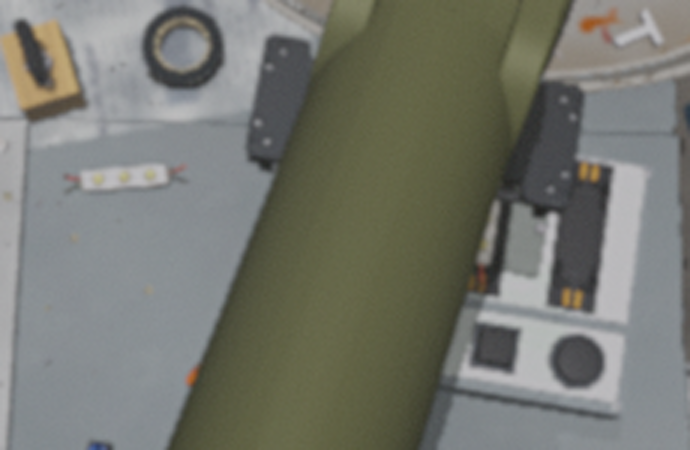

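```bash
python3 - <<'E'
from h import *
s=state(); im=get_image('wrist'); crop('w10c',im['pixels'],150,120,330,270,4)
modules(im,s,(160,135,320,265),amin=200,z=.061)
C=cloud(im,s)
for v in range(165,250,8): print(v,C[v,190:196,2].mean().round(4),C[v,277:288,2].mean().round(4), C[v,283].round(4))
E
```

```text
mod px [312. 146.] 374 c [ 508.2 -110.3] wh [11.3 17.1] long axis 172.5 jaw 82.5
mod px [311. 256.] 289 c [ 594.6 -121.5] wh [13.  13.9] long axis 172.6 jaw 82.6
mod px [247. 259.] 203 c [ 589.5 -171.9] wh [15.5  9.5] long axis 81.8 jaw -8.2
165 0.0606 0.0541 [ 0.5197 -0.1335  0.0532]
173 0.0606 0.0609 [ 0.5247 -0.1343  0.0618]
181 0.0635 0.0626 [ 0.5304 -0.1351  0.0641]
189 0.0608 0.0615 [ 0.5368 -0.136   0.0624]
197 0.0609 0.0609 [ 0.5433 -0.137   0.0609]
205 0.0637 0.0615 [ 0.5488 -0.1378  0.0642]
213 0.0611 0.0621 [ 0.5557 -0.1388  0.0617]
221 0.0602 0.0603 [ 0.5625 -0.1398  0.0604]
229 0.0635 0.0611 [ 0.5687 -0.1407  0.0613]
237 0.0604 0.0624 [ 0.5748 -0.1415  0.0629]
245 0.0542 0.0602 [ 0.5823 -0.1426  0.0602]
```

View pics/w10c.png

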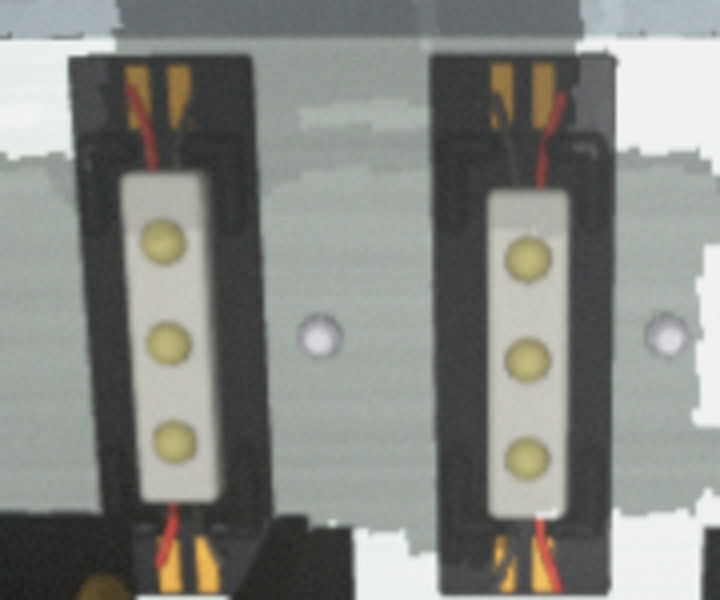

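Request:
{"fn": "servo_tool", "kwargs": {"translation": [[0.001,0.0255,0],[0.001,0.0255,0],[0.001,0.0255,0],[0.001,0.0255,0],[0.001,0.0255,0],[0.001,0.0255,0],[0.001,0.0255,0],[0.001,0.0255,0]], "twist": [[0,0,0],[0,0,0],[0,0,0],[0,0,0],[0,0,0],[0,0,0],[0,0,0],[0,0,0]]}}

```text
time_s: 19.82
ee_pos: [0.5737, 0.0632, 0.1849]
tcp_rot: [0.073, 0.997, -0.001, 0.002]
force: [0.1, 0.8, 0.0]
gripper_width: 0.459
```

Request:
{"fn": "servo_tool", "kwargs": {"translation": [[0,0,0],[0,0,0],[0,0,0],[0,0,0],[0,0,0],[0,0,0],[0,0,0],[0,0,0]], "twist": [[0,0,7],[0,0,7],[0,0,7],[0,0,7],[0,0,7],[0,0,7],[0,0,7],[0,0,7]]}}

```text
time_s: 20.48
ee_pos: [0.5737, 0.0619, 0.1848]
tcp_rot: [0.535, 0.845, 0.0, 0.002]
force: [-1.2, -0.4, 0.3]
gripper_width: 0.46
```

Request:
{"fn": "servo_tool", "kwargs": {"translation": [[0,0,0],[0,0,0],[0,0,0],[0,0,0],[0,0,0],[0,0,0],[0,0,0],[0,0,0]], "twist": [[0,0,7],[0,0,7],[0,0,5],[0,0,0],[0,0,0],[0,0,0],[0,0,0],[0,0,0]]}}

```text
time_s: 21.15
ee_pos: [0.5743, 0.062, 0.1859]
tcp_rot: [0.664, 0.747, 0.001, 0.002]
force: [-0.6, -0.1, 0.2]
gripper_width: 0.457
```

```bash
python3 - <<'E'
from h import *
s=state(); im=get_image('wrist'); save('w11',im['pixels']);go([.574,.062,.006],6.3,s)
modules(im,s,(200,140,370,248))
# key top
C=cloud(im,s); p=im['pixels']
k=(C[...,2]>.075)&(C[...,2]<.1)&(C[...,0]>.6)&(C[...,1]>.08); print(k.sum(),C[k].min(0),C[k].max(0),C[k].mean(0))
P=C[k][:,:2].astype(np.float32); print(cv2.minAreaRect(P*1000))
E
```

```text
shift mm [  0.3  -1.2 179.9] | 179.9 twist [0.28 0.08 0.43] tcp [0.5743 0.062  0.1859] yaw 6.73
mod px [330. 159.] 873 c [615.8 101.5] wh [23.6 33.6] long axis 98.1 jaw 8.1
mod px [280. 171.] 349 c [572.   84.7] wh [15.3 20.9] long axis 96.4 jaw 6.4
1283 [0.63090969 0.11622094 0.07527874] [0.67358546 0.14038996 0.09332418] [0.65078117 0.12846984 0.08885393]
((652.2819213867188, 128.00296020507812), (45.2277717590332, 12.699824333190918), 21.458528518676758)
```

View pics/w11.png

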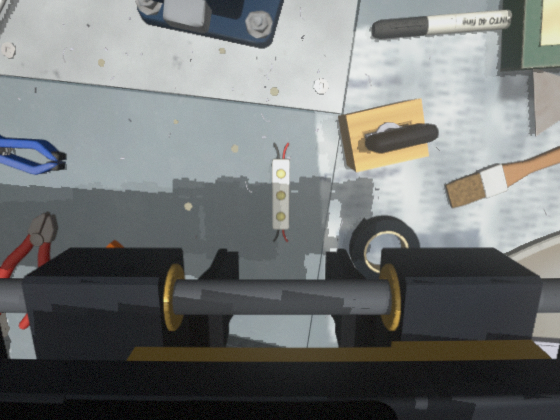

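Module A at (281,195) centred between jaws; key grip clears the body by about 10 mm.

Request:
{"fn": "servo_tool", "kwargs": {"translation": [[-0.0005,-0.0006,0.035],[-0.0005,-0.0006,0.04],[0,0,0.04],[0,0,0.04],[0,0,0.018],[0,0,0.0075],[0,0,0],[0,0,0]], "twist": [[0.2,0,0],[0,0,0],[0,0,0],[0,0,0],[0,0,0],[0,0,0],[0,0,0],[0,0,0]]}}

```text
time_s: 21.87
ee_pos: [0.5747, 0.0607, 0.0065]
tcp_rot: [0.665, 0.747, 0.001, 0.002]
force: [0.4, 0.2, -0.0]
gripper_width: 0.462
```

Request:
{"fn": "servo_tool", "kwargs": {"translation": [[0,0,0],[0,0,0],[0,0,0],[0,0,0],[0,0,0],[0,0,0],[0,0,0],[0,0,0]], "twist": [[0,0,0],[0,0,0],[0,0,0],[0,0,0],[0,0,0],[0,0,0],[0,0,0],[0,0,0]], "jaw": 0.008}}

```text
time_s: 22.53
ee_pos: [0.5743, 0.061, 0.0063]
tcp_rot: [0.665, 0.747, 0.001, 0.001]
force: [-0.8, 0.5, 6.1]
gripper_width: 0.179
```

Request:
{"fn": "servo_tool", "kwargs": {"translation": [[0,0,-0.01],[0,0,-0.025],[0,0,-0.035],[0,0,-0.04],[0,0,-0.04],[0,0,-0.03],[0,0,-0.01],[0,0,0]], "twist": [[0,0,0],[0,0,0],[0,0,0],[0,0,0],[0,0,0],[0,0,0],[0,0,0],[0,0,0]]}}

```text
time_s: 23.2
ee_pos: [0.5752, 0.061, 0.199]
tcp_rot: [0.665, 0.747, 0.003, 0.002]
force: [-0.1, -0.5, -1.1]
gripper_width: 0.173
```

```bash
python3 - <<'E'
from h import *
s=state(); go([.5300,-.2794,.18],81.6,s);print(s['gripper_width']*87)
E
```

```text
shift mm [-332.8  -84.6   18.4] | 343.9 twist [  0.37   0.28 -74.93] tcp [0.5752 0.061  0.199 ] yaw 6.67
15.076617588289539
```

Request:
{"fn": "servo_tool", "kwargs": {"translation": [[-0.037,-0.0094,0],[-0.037,-0.0094,0],[-0.037,-0.0094,0],[-0.037,-0.0094,0],[-0.037,-0.0094,0],[-0.037,-0.0094,0],[-0.037,-0.0094,0],[-0.037,-0.0094,0]], "twist": [[0,0,0],[0,0,0],[0,0,0],[0,0,0],[0,0,0],[0,0,0],[0,0,0],[0,0,0]]}}

```text
time_s: 23.87
ee_pos: [0.5314, -0.2429, 0.1937]
tcp_rot: [0.665, 0.747, -0.001, -0.0]
force: [1.2, -0.4, -0.0]
gripper_width: 0.174
```

Request:
{"fn": "servo_tool", "kwargs": {"translation": [[-0.037,-0.0094,0],[0,0,0],[0,0,0],[0,0,0],[0,0,0],[0,0,0],[0,0,0],[0,0,0]], "twist": [[0,0,0],[0,0,-7],[0,0,-7],[0,0,-7],[0,0,-7],[0,0,-7],[0,0,-7],[0,0,-7]]}}

```text
time_s: 24.53
ee_pos: [0.5268, -0.279, 0.1933]
tcp_rot: [0.292, 0.956, -0.0, -0.001]
force: [-0.2, -0.1, 0.1]
gripper_width: 0.176
```

Request:
{"fn": "servo_tool", "kwargs": {"translation": [[0,0,0],[0,0,0],[0,0,0],[0,0,0],[0,0,0.03],[0,0,0.03],[0,0,0],[0,0,0]], "twist": [[0,0,-7],[0,0,-7],[0,0,-7],[0,0,-5],[0,0,0],[0,0,0],[0,0,0],[0,0,0]]}}

```text
time_s: 25.2
ee_pos: [0.5259, -0.2786, 0.1329]
tcp_rot: [0.073, 0.997, 0.0, -0.002]
force: [-0.0, -0.2, -0.0]
gripper_width: 0.176
```

```bash
python3 - <<'E'
from h import *
s=state(); im=get_image('wrist'); save('w12',im['pixels']);go([.5310,-.2794,.0595],81.6,s);print(s['gripper_width']*87)
E
```

```text
shift mm [-5.5 -0.1 73.4] | 73.6 twist [ 0.01 -0.27  0.06] tcp [ 0.5259 -0.2786  0.1329] yaw 81.66
15.309364895739742
```

View pics/w12.png

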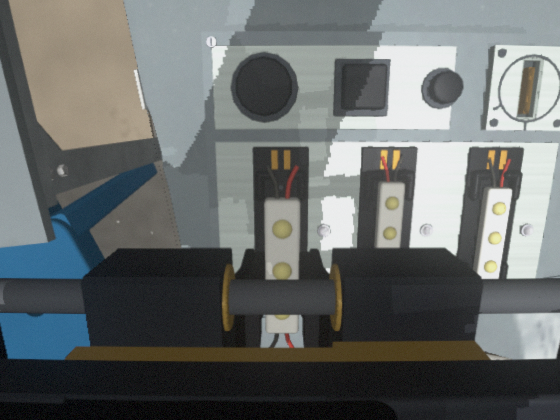

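Request:
{"fn": "servo_tool", "kwargs": {"translation": [[-0.004,0,0.02],[0,0,0.02],[0,0,0.015],[0,0,0],[0,0,0],[0,0,0],[0,0,0],[0,0,0]], "twist": [[0,0,0],[0,0,0],[0,0,0],[0,0,0],[0,0,0],[0,0,0],[0,0,0],[0,0,0]]}}

```text
time_s: 25.92
ee_pos: [0.5332, -0.2808, 0.0824]
tcp_rot: [0.073, 0.997, -0.001, 0.002]
force: [0.6, -1.0, -1.3]
gripper_width: 0.179
```

```bash
python3 - <<'E'
from h import *
s=state(); go([.5310,-.2794,.0595],81.6,s)
E
```

```text
shift mm [ 2.5  1.1 22.9] | 23.1 twist [-0.07  0.25  0.08] tcp [ 0.5332 -0.2808  0.0824] yaw 81.68
```

Request:
{"fn": "servo_tool", "kwargs": {"translation": [[0.002,0.001,0.01],[0,0,0.008],[0,0,0.0045],[0,0,0],[0,0,0],[0,0,0],[0,0,0],[0,0,0]], "twist": [[0,0,0],[0,0,0],[0,0,0],[0,0,0],[0,0,0],[0,0,0],[0,0,0],[0,0,0]]}}

```text
time_s: 26.58
ee_pos: [0.5302, -0.2787, 0.058]
tcp_rot: [0.073, 0.997, -0.0, 0.001]
force: [-1.7, 2.0, 2.1]
gripper_width: 0.179
```

```bash
python3 - <<'E'
from h import *
s=state(); go([.5310,-.2794,.0595],81.6,s)
E
```

```text
shift mm [-0.9 -0.5 -1.5] | 1.8 twist [-0.02  0.07  0.08] tcp [ 0.5302 -0.2787  0.058 ] yaw 81.68
```

Seated (light contact). Release and back up.

Request:
{"fn": "servo_tool", "kwargs": {"translation": [[0,0,0],[0,0,0],[0,0,0],[0,0,0],[0,0,0],[0,0,0],[0,0,0],[0,0,0]], "twist": [[0,0,0],[0,0,0],[0,0,0],[0,0,0],[0,0,0],[0,0,0],[0,0,0],[0,0,0]], "jaw": 0.04}}

```text
time_s: 27.25
ee_pos: [0.5305, -0.2791, 0.0583]
tcp_rot: [0.073, 0.997, -0.001, 0.001]
force: [-0.8, -0.0, -0.4]
gripper_width: 0.455
```

Request:
{"fn": "servo_tool", "kwargs": {"translation": [[0,0,-0.01],[0,0,-0.025],[0,0,-0.035],[0,0,-0.035],[0,0.02,-0.02],[0,0.03,0],[0,0.03,0],[0,0.03,0]], "twist": [[0,0,0],[0,0,0],[0,0,0],[0,0,0],[0,0,0],[0,0,0],[0,0,0],[0,0,0]]}}

```text
time_s: 27.92
ee_pos: [0.5465, -0.1694, 0.1849]
tcp_rot: [0.073, 0.997, -0.0, 0.002]
force: [0.6, 0.9, 0.0]
gripper_width: 0.461
```

```bash
python3 - <<'E'
from h import *
s=state(); im=get_image('wrist'); save('w13',im['pixels'])
C=cloud(im,s)
go([.56,.095,.21],111.5,s);go([.56,.095,.21],-68.5,s)
E
```

```text
shift mm [ 25.2 263.5 -25.3] | 265.9 twist [ -0.09   0.23 -29.9 ] tcp [ 0.5465 -0.1694  0.1849] yaw 81.6
shift mm [ 25.2 263.5 -25.3] | 265.9 twist [ -0.09   0.23 -29.9 ] tcp [ 0.5465 -0.1694  0.1849] yaw 81.6
```

View pics/w13.png

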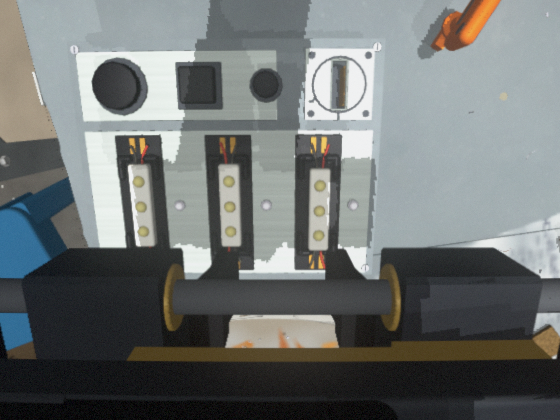

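```bash
python3 - <<'E'
from h import *
go([.70,.147,.20],111.5)
E
```

```text
shift mm [-108.1  325.7  -14. ] | 343.4 twist [  0.23   0.23 -29.38] tcp [ 0.5483 -0.1607  0.1842] yaw 82.12
```

Request:
{"fn": "servo_tool", "kwargs": {"translation": [[-0.012,0.0362,-0.0015],[-0.012,0.0362,-0.0015],[-0.012,0.0362,-0.0015],[-0.012,0.0362,-0.0015],[-0.012,0.0362,-0.0015],[-0.012,0.0362,-0.0015],[-0.012,0.0362,-0.0015],[-0.012,0.0362,-0.0015]], "twist": [[0,0,0],[0,0,0],[0,0,0],[0,0,0],[0,0,0],[0,0,0],[0,0,0],[0,0,0]]}}

```text
time_s: 28.63
ee_pos: [0.6838, 0.1041, 0.1961]
tcp_rot: [0.073, 0.997, -0.0, 0.001]
force: [0.2, -1.2, 0.8]
gripper_width: 0.458
```

Request:
{"fn": "servo_tool", "kwargs": {"translation": [[-0.012,0.0362,-0.0015],[0,0,0],[0,0,0],[0,0,0],[0,0,0],[0,0,0],[0,0,0],[0,0,0]], "twist": [[0,0,0],[0,0,-7],[0,0,-7],[0,0,-7],[0,0,-7],[0,0,-2],[0,0,0],[0,0,0]]}}

```text
time_s: 29.3
ee_pos: [0.7003, 0.1364, 0.1972]
tcp_rot: [-0.187, 0.982, -0.001, 0.001]
force: [0.2, -0.7, 0.5]
gripper_width: 0.461
```

```bash
python3 - <<'E'
from h import *
s=state(); im=get_image('wrist'); save('w14',im['pixels']); print(pose(s)[0],pose(s)[2])
C=cloud(im,s)
k=(C[...,2]>.084)&(C[...,2]<.1)&(C[...,0]>.6)&(C[...,1]>.08)&(C[...,0]<.72)&(C[...,1]<.18); k[245:]=0
print(k.sum(),C[k].mean(0)); print(cv2.minAreaRect(C[k][:,:2].astype(np.float32)*1000))
p=im['pixels']
m=((p.max(2)<70)&k|False).astype(np.uint8)
h=(C[...,2]>.041)&(C[...,2]<.047)&(C[...,0]>.6)&(C[...,1]>.08)&(C[...,0]<.72)&(C[...,1]<.18);h[245:]=0
print(cv2.minAreaRect(C[h][:,:2].astype(np.float32)*1000))
E
```

```text
[0.70027875 0.13640091 0.1972065 ] 111.58818373561809
1028 [0.65222013 0.12786663 0.08995157]
((652.7363891601562, 128.201416015625), (45.335567474365234, 12.070813179016113), 20.7681827545166)
((652.6583251953125, 128.11056518554688), (59.51581573486328, 46.143802642822266), 19.407642364501953)
```

View pics/w14.png

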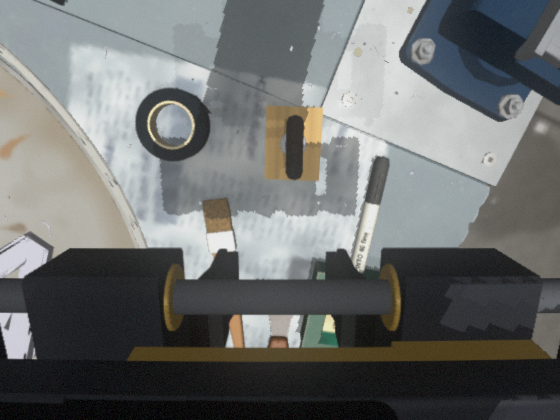

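```bash
python3 - <<'E'
from h import *
go([.6525,.1282,.13],110.4)
E
```

```text
shift mm [47.5 10.  67. ] | 82.8 twist [-0.11  0.09  1.19] tcp [0.7003 0.1364 0.1971] yaw 111.59
```

Request:
{"fn": "servo_tool", "kwargs": {"translation": [[0.0237,0.005,0.01],[0.0237,0.005,0.025],[0,0,0.03],[0,0,0],[0,0,0],[0,0,0],[0,0,0],[0,0,0]], "twist": [[0,0,0],[0,0,1.2],[0,0,0],[0,0,0],[0,0,0],[0,0,0],[0,0,0],[0,0,0]]}}

```text
time_s: 30.02
ee_pos: [0.6543, 0.1286, 0.1337]
tcp_rot: [-0.178, 0.984, -0.001, 0.003]
force: [-0.1, 0.6, -0.4]
gripper_width: 0.461
```

```bash
python3 - <<'E'
from h import *
s=state();im=get_image('wrist'); save('w15',im['pixels']);go([.6525,.1282,.062],110.4,s)
E
```

```text
shift mm [ 2.1  0.4 71.7] | 71.7 twist [-0.13  0.27  0.07] tcp [0.6543 0.1286 0.1337] yaw 110.47
```

View pics/w15.png

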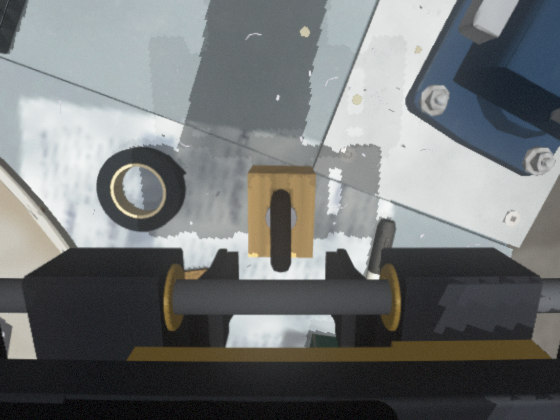

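Request:
{"fn": "servo_tool", "kwargs": {"translation": [[0.001,0,0.025],[0,0,0.025],[0,0,0.015],[0,0,0.005],[0,0,0],[0,0,0],[0,0,0],[0,0,0]], "twist": [[0,0,0],[0,0,0],[0,0,0],[0,0,0],[0,0,0],[0,0,0],[0,0,0],[0,0,0]]}}

```text
time_s: 30.73
ee_pos: [0.653, 0.1281, 0.0634]
tcp_rot: [-0.178, 0.984, -0.001, 0.002]
force: [-0.2, 0.3, 0.3]
gripper_width: 0.461
```

```bash
python3 - <<'E'
from h import *
go([.6525,.1282,.062],110.4)
E
```

```text
shift mm [0.4 0.2 1.4] | 1.5 twist [-0.11  0.24  0.08] tcp [0.653  0.1281 0.0634] yaw 110.48
```

Request:
{"fn": "servo_tool", "kwargs": {"translation": [[0,0,0],[0,0,0],[0,0,0],[0,0,0],[0,0,0],[0,0,0],[0,0,0],[0,0,0]], "twist": [[0,0,0],[0,0,0],[0,0,0],[0,0,0],[0,0,0],[0,0,0],[0,0,0],[0,0,0]], "jaw": 0.005, "squeeze": 40}}

```text
time_s: 31.4
ee_pos: [0.6517, 0.1278, 0.0615]
tcp_rot: [-0.178, 0.984, -0.001, 0.001]
force: [0.1, -0.9, 0.2]
gripper_width: 0.136
```

Request:
{"fn": "servo_tool", "kwargs": {"translation": [[0,0,-0.01],[0,0,-0.02],[0,0,-0.03],[0,0,-0.03],[0,0,-0.02],[0,0,0],[0,0,0],[0,0,0]], "twist": [[0,0,0],[0,0,0],[0,0,0],[0,0,0],[0,0,0],[0,0,0],[0,0,0],[0,0,0]]}}

```text
time_s: 32.07
ee_pos: [0.6507, 0.1281, 0.1706]
tcp_rot: [-0.178, 0.984, -0.001, -0.0]
force: [0.4, -0.1, -1.7]
gripper_width: 0.129
```

```bash
python3 - <<'E'
from h import *
s=state();print(s['gripper_width']*87,s['force']);im=get_image('wrist'); save('w16',im['pixels']);sc=get_image('scene'); crop('s16',sc['pixels'],100,150,300,300,4);go([.4613,-.1138,.17],81.6,s)
E
```

```text
11.226914948043909 [ 0.44559608 -0.05449984 -1.67706942]
shift mm [ 262.1 -160.3    0.9] | 307.3 twist [-0.08 -0.   28.89] tcp [0.6507 0.1281 0.1706] yaw 110.49
```

View pics/w16.png

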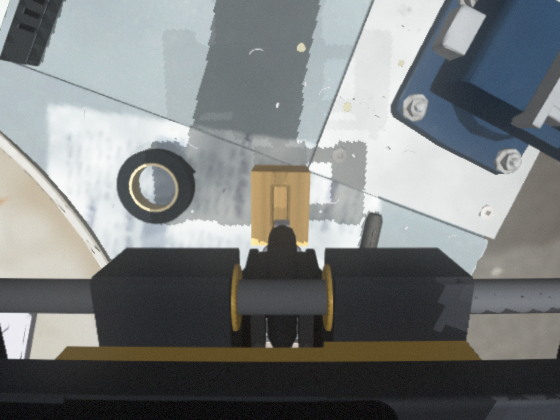

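View pics/s16.png

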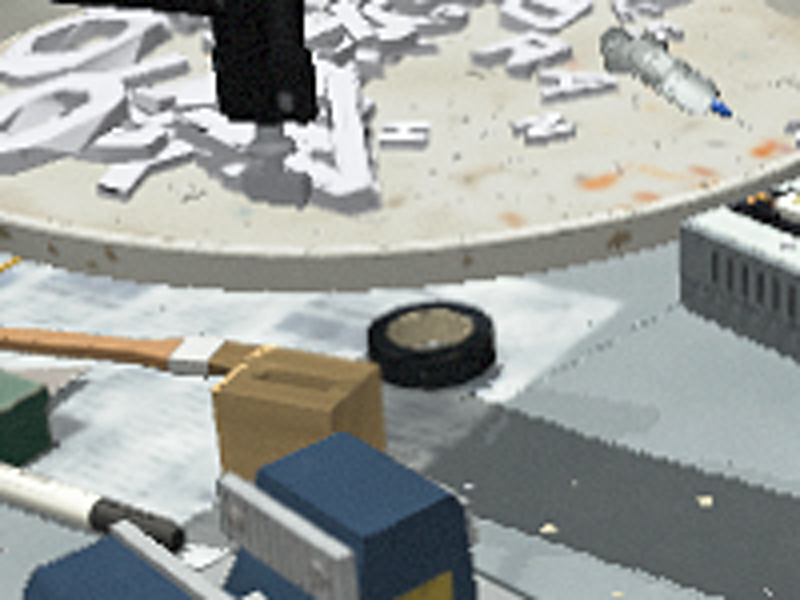

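Request:
{"fn": "servo_tool", "kwargs": {"translation": [[0.0328,-0.02,0],[0.0328,-0.02,0],[0.0328,-0.02,0],[0.0328,-0.02,0],[0.0328,-0.02,0],[0.0328,-0.02,0],[0.0328,-0.02,0],[0.0328,-0.02,0]], "twist": [[0,0,0],[0,0,0],[0,0,0],[0,0,0],[0,0,0],[0,0,0],[0,0,0],[0,0,0]]}}

```text
time_s: 32.83
ee_pos: [0.4594, -0.1147, 0.1702]
tcp_rot: [-0.178, 0.984, -0.0, -0.0]
force: [0.8, -1.7, -0.1]
gripper_width: 0.134
```

Request:
{"fn": "servo_tool", "kwargs": {"translation": [[0,0,0],[0,0,0],[0,0,0],[0,0,0],[0,0,0],[0,0,0],[0,0,0],[0,0,0]], "twist": [[0,0,7],[0,0,7],[0,0,7],[0,0,7],[0,0,0.9],[0,0,0],[0,0,0],[0,0,0]]}}

```text
time_s: 33.5
ee_pos: [0.4615, -0.1135, 0.1712]
tcp_rot: [0.072, 0.997, -0.001, 0.001]
force: [-0.1, 0.5, -0.7]
gripper_width: 0.137
```

```bash
python3 - <<'E'
from h import *
s=state();print(s['gripper_width']*87,s['force']);im=get_image('wrist'); save('w17',im['pixels']);go([.4613,-.1138,.105],81.6,s)
E
```

```text
11.93013680910673 [-0.0976851   0.51384333 -0.67192576]
shift mm [ 0.2 -0.2 66.2] | 66.2 twist [-0.06  0.07  0.1 ] tcp [ 0.4615 -0.1135  0.1712] yaw 81.7
```

View pics/w17.png

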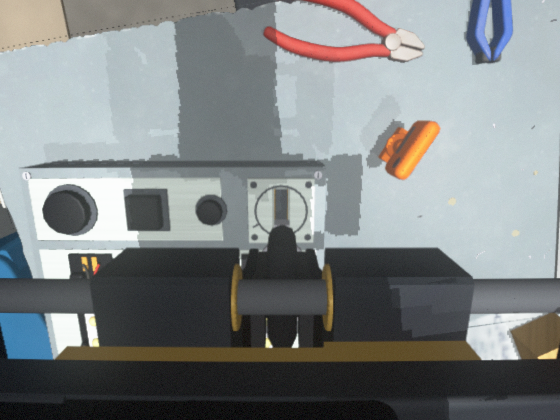

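```bash
python3 - <<'E'
from h import *
s=state();im=get_image('wrist'); crop('w17c',im['pixels'],230,160,340,255,7)
np.savez('w17.npz',**{k:v for k,v in im.items() if v is not None},tcp=s['ee_pos'],rot=s['tcp_rot'])
E
```

```text
(no output)
```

View pics/w17c.png

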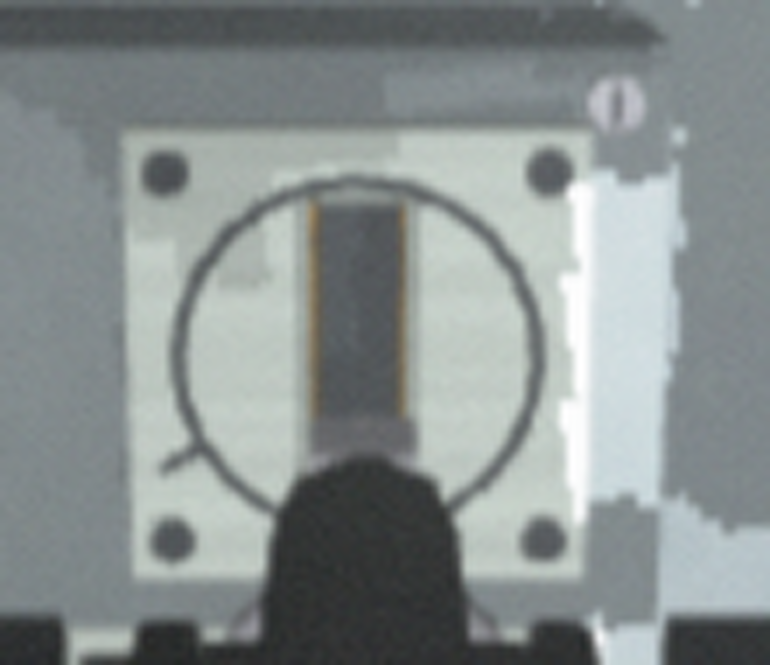

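```bash
python3 - <<'E'
from h import *
im=dict(np.load('w17.npz')); s=dict(ee_pos=im['tcp'],tcp_rot=im['rot'])
P=onplane(im,np.array([[121,127],[592,128],[584,580],[134,580]])/7+[230,160]-.5+.07,.056,s);print(P.round(4),P.mean(0).round(4),[np.linalg.norm(P[i]-P[i-1]).round(4) for i in range(4)])
for i,j in((0,3),(1,2)):
  d=P[j]-P[i]; print(np.degrees(np.arctan2(d[1],d[0])))
for i,j in((0,1),(3,2)):
  d=P[j]-P[i]; print(np.degrees(np.arctan2(d[1],d[0])))
go(np.r_[P.mean(0)[:2],.105],81.6)
E
```

```text
[[ 0.4328 -0.1342  0.056 ]
 [ 0.4401 -0.0848  0.056 ]
 [ 0.49   -0.0919  0.056 ]
 [ 0.4828 -0.1412  0.056 ]] [ 0.4614 -0.113   0.056 ] [np.float64(0.0505), np.float64(0.0499), np.float64(0.0504), np.float64(0.0498)]
-7.987974362531941
-8.048925555340855
81.59970310941942
81.73815519719031
shift mm [ 0.4  0.6 66.4] | 66.4 twist [-0.06  0.09  0.05] tcp [ 0.4616 -0.1136  0.1714] yaw 81.65
```

Request:
{"fn": "servo_tool", "kwargs": {"translation": [[0.0002,0.0002,0.025],[0,0,0.025],[0,0,0.015],[0,0,0.004],[0,0,0],[0,0,0],[0,0,0],[0,0,0]], "twist": [[0,0,0],[0,0,0],[0,0,0],[0,0,0],[0,0,0],[0,0,0],[0,0,0],[0,0,0]]}}

```text
time_s: 34.27
ee_pos: [0.4627, -0.1136, 0.1038]
tcp_rot: [0.073, 0.997, -0.0, 0.002]
force: [0.3, -0.2, -1.5]
gripper_width: 0.132
```

```bash
python3 - <<'E'
from h import *
s=state();print(s['force']);go([.4614,-.1134,.0735],81.7,s)
E
```

```text
[ 0.30164099 -0.19306972 -1.47750712]
shift mm [ 1.4  0.  30.3] | 30.3 twist [-0.03  0.24 -0.11] tcp [ 0.4627 -0.1136  0.1038] yaw 81.59
```

Request:
{"fn": "servo_tool", "kwargs": {"translation": [[0.001,0,0.003],[0,0,0.003],[0,0,0.004],[0,0,0.004],[0,0,0.004],[0,0,0],[0,0,0],[0,0,0]], "twist": [[0,0.2,0],[0,0,0],[0,0,0],[0,0,0],[0,0,0],[0,0,0],[0,0,0],[0,0,0]]}}

```text
time_s: 34.93
ee_pos: [0.4607, -0.1134, 0.0845]
tcp_rot: [0.073, 0.997, -0.0, -0.001]
force: [-0.0, 0.6, -1.5]
gripper_width: 0.136
```

```bash
python3 - <<'E'
from h import *
s=state();print(s['force']);go([.4614,-.1134,.0735],81.7,s)
E
```

```text
[-0.01636514  0.59464194 -1.47131861]
shift mm [-0.7  0.1 11. ] | 11.0 twist [-0.06 -0.09 -0.12] tcp [ 0.4607 -0.1134  0.0845] yaw 81.58
```

Free entry, no force. Continue to the collar.

Request:
{"fn": "servo_tool", "kwargs": {"translation": [[-0.0005,0,0.003],[0,0,0.003],[0,0,0.003],[0,0,0.002],[0,0,0.001],[0,0,0.001],[0,0,0],[0,0,0]], "twist": [[0,0,0],[0,0,0],[0,0,0],[0,0,0],[0,0,0],[0,0,0],[0,0,0],[0,0,0]]}}

```text
time_s: 35.6
ee_pos: [0.4611, -0.1135, 0.0733]
tcp_rot: [0.074, 0.997, 0.0, -0.001]
force: [-5.7, 0.6, 16.0]
gripper_width: 0.134
```

```bash
python3 - <<'E'
from h import *
s=state();print(s['force'],s['torque']);go([.4614,-.1134,.0735],81.7,s)
im=get_image('wrist'); save('w18',im['pixels']);sc=get_image('scene'); crop('s18',sc['pixels'],260,150,420,270,5)
E
```

```text
[-5.73097712  0.63618663 16.00886087] [0.14159949 1.50605922 0.01226277]
shift mm [-0.3  0.2 -0.2] | 0.4 twist [ 0.   -0.14 -0.13] tcp [ 0.4611 -0.1135  0.0733] yaw 81.57
```

View pics/s18.png

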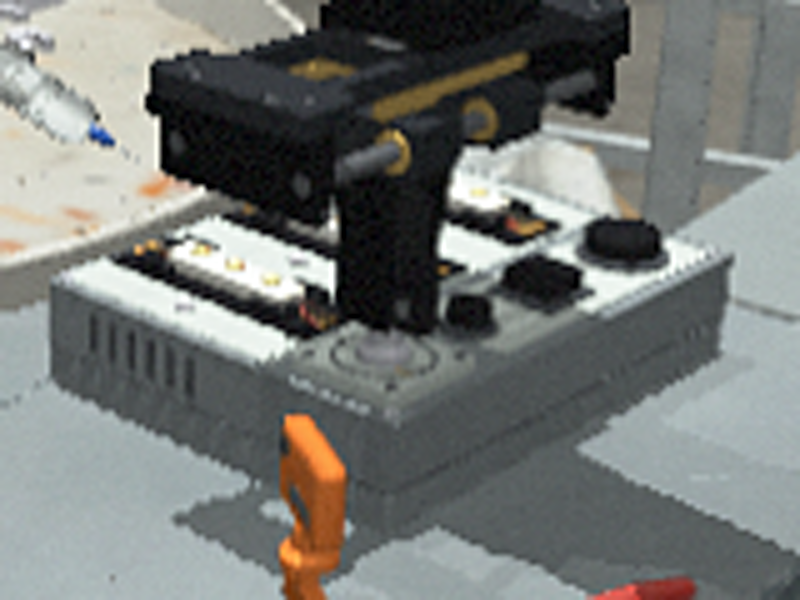

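Request:
{"fn": "servo_tool", "kwargs": {"translation": [[0,0,-0.0005],[0,0,0],[0,0,0],[0,0,0],[0,0,0],[0,0,0],[0,0,0],[0,0,0]], "twist": [[0,0,0],[0,0,7],[0,0,7],[0,0,7],[0,0,7],[0,0,7],[0,0,7],[0,0,7]]}}

```text
time_s: 36.37
ee_pos: [0.4613, -0.1138, 0.0733]
tcp_rot: [0.483, 0.876, -0.001, -0.001]
force: [-4.2, 0.7, 10.5]
gripper_width: 0.135
```

```bash
python3 - <<'E'
from h import *
s=state();print(s['force'],s['torque'],s['gripper_width']*87);go([.4614,-.1134,.0735],81.7-63.6,s)
E
```

```text
[-4.1692495   0.66887778 10.5373378 ] [-0.07391326  1.05930221  0.13904203] 11.725860826164023
shift mm [ 0.3  0.3 -0.2] | 0.5 twist [-0.1  -0.02 14.15] tcp [ 0.4613 -0.1138  0.0733] yaw 32.25
```

Request:
{"fn": "servo_tool", "kwargs": {"translation": [[0,0,0],[0,0,0],[0,0,0],[0,0,0],[0,0,0],[0,0,0],[0,0,0],[0,0,0]], "twist": [[0,0,4],[0,0,4],[0,0,3],[0,0,3],[0,0,2],[0,0,0],[0,0,0],[0,0,0]]}}

```text
time_s: 37.03
ee_pos: [0.4614, -0.1138, 0.0733]
tcp_rot: [0.597, 0.802, -0.001, -0.0]
force: [-3.7, -0.8, 9.2]
gripper_width: 0.134
```

```bash
python3 - <<'E'
from h import *
s=state();print(s['force'],s['torque'],s['gripper_width']*87);go([.4614,-.1134,.0735],81.7-63.6,s)
im=get_image('wrist'); save('w19',im['pixels'])
E
```

```text
[-3.68293161 -0.77049893  9.19910396] [-0.12019472  1.00768231  0.27350638] 11.663183733780228
shift mm [ 0.4  0.1 -0.2] | 0.4 twist [-0.09  0.01 -1.47] tcp [ 0.4614 -0.1138  0.0733] yaw 16.63
```

View pics/w19.png

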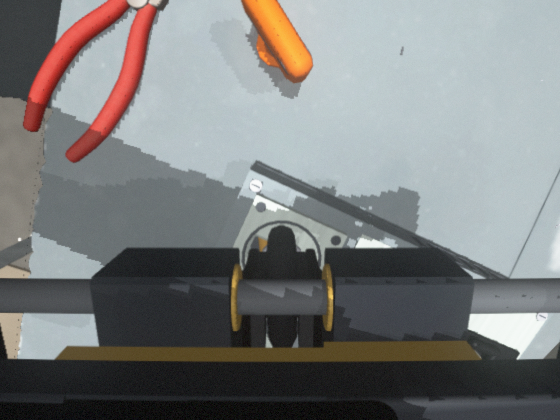

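Request:
{"fn": "servo_tool", "kwargs": {"translation": [[0,0,0],[0,0,0],[0,0,0],[0,0,0],[0,0,0],[0,0,0],[0,0,0],[0,0,0]], "twist": [[0,0,1.5],[0,0,1.5],[0,0,0],[0,0,0],[0,0,0],[0,0,0],[0,0,0],[0,0,0]]}}

```text
time_s: 37.75
ee_pos: [0.4615, -0.1137, 0.0733]
tcp_rot: [0.617, 0.787, -0.001, -0.0]
force: [-3.9, -0.7, 10.0]
gripper_width: 0.135
```

```bash
python3 - <<'E'
from h import *
s=state();print(s['force'],s['torque'],s['gripper_width']*87);go([.4614,-.1134,.0735],81.7-63.6,s)
E
```

```text
[-3.93633307 -0.68244351 10.03579353] [-0.12031906  0.93616023  0.85891628] 11.756927057788715
shift mm [ 0.3  0.  -0.2] | 0.4 twist [-0.11  0.04 -4.36] tcp [ 0.4615 -0.1137  0.0733] yaw 13.74
```

Request:
{"fn": "servo_tool", "kwargs": {"translation": [[0,0,-0.0005],[0,0,0],[0,0,0],[0,0,0],[0,0,0],[0,0,0],[0,0,0],[0,0,0]], "twist": [[0,0,-2.5],[0,0,0],[0,0,0],[0,0,0],[0,0,0],[0,0,0],[0,0,0],[0,0,0]]}}

```text
time_s: 38.42
ee_pos: [0.4613, -0.1137, 0.0734]
tcp_rot: [0.601, 0.799, -0.001, -0.0]
force: [-2.5, -0.8, 8.3]
gripper_width: 0.136
```

```bash
python3 - <<'E'
from h import *
s=state();print(s['force'],s['torque'],pose(s))
E
```

```text
[-2.516152   -0.76619287  8.27245817] [-0.19951098  0.67181548  0.41426317] (array([ 0.4613436 , -0.11374556,  0.07335315]), array([[-2.77651095e-01,  9.60680783e-01, -1.51742284e-03],
       [ 9.60681870e-01,  2.77649955e-01, -9.20760634e-04],
       [-4.63244665e-04, -1.71341081e-03, -9.99998425e-01]]), np.float64(16.120020919167086))
```

Request:
{"fn": "servo_tool", "kwargs": {"translation": [[0,0,0],[0,0,0],[0,0,0],[0,0,0],[0,0,0],[0,0,0],[0,0,0],[0,0,0]], "twist": [[0,0,0],[0,0,0],[0,0,0],[0,0,0],[0,0,0],[0,0,0],[0,0,0],[0,0,0]], "jaw": 0.04}}

```text
time_s: 39.08
ee_pos: [0.4611, -0.1134, 0.0725]
tcp_rot: [0.601, 0.799, -0.001, -0.001]
force: [-0.0, 0.3, -0.2]
gripper_width: 0.456
```

Request:
{"fn": "servo_tool", "kwargs": {"translation": [[0,0,-0.01],[0,0,-0.025],[0,0,-0.035],[0,0,-0.035],[0,0,-0.02],[0,0,0],[0,0,0],[0,0,0]], "twist": [[0,0,0],[0,0,0],[0,0,0],[0,0,0],[0,0,0],[0,0,0],[0,0,0],[0,0,0]]}}

```text
time_s: 39.75
ee_pos: [0.4608, -0.1132, 0.1972]
tcp_rot: [0.601, 0.799, -0.001, -0.001]
force: [-0.7, 0.6, -0.8]
gripper_width: 0.46
```

```bash
python3 - <<'E'
from h import *
s=state();im=get_image('wrist'); save('w20',im['pixels'])
go([.4535,-.1665,.13],81.6,s)
go([.4535,-.1665,.13],-8.4,s)
C=cloud(im,s); k=(C[...,2]>.09)&(C[...,2]<.11)&(abs(C[...,0]-.4614)<.04)&(abs(C[...,1]+.1134)<.04); k[245:]=0
print(k.sum(),C[k].mean(0),cv2.minAreaRect(C[k][:,:2].astype(np.float32)*1000))
E
```

```text
shift mm [-49.2 -21.7  67.2] | 86.0 twist [ -0.11  -0.09 -65.52] tcp [ 0.4608 -0.1132  0.1972] yaw 16.08
shift mm [-49.2 -21.7  67.2] | 86.0 twist [-1.400e-01  1.000e-02  2.448e+01] tcp [ 0.4608 -0.1132  0.1972] yaw 16.08
978 [ 0.46069594 -0.10982983  0.10164724] ((460.95855712890625, -110.81275939941406), (12.071076393127441, 42.67587661743164), 18.906105041503906)
```

View pics/w20.png

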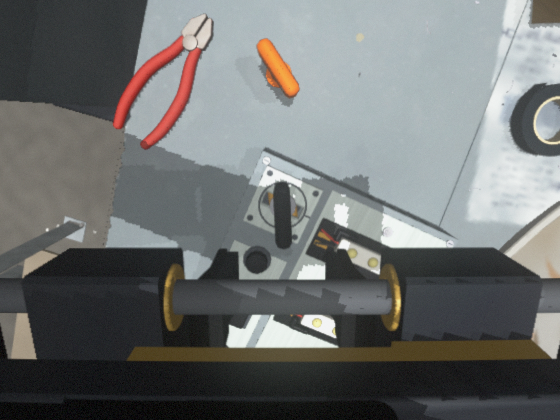

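Request:
{"fn": "servo_tool", "kwargs": {"translation": [[-0.025,-0.011,0],[-0.024,-0.011,0.02],[0,0,0.03],[0,0,0.02],[0,0,0],[0,0,0],[0,0,0],[0,0,0]], "twist": [[0,0,0],[0,0,0],[0,0,7],[0,0,7],[0,0,7],[0,0,3.5],[0,0,0],[0,0,0]], "jaw": 0.0}}

```text
time_s: 40.47
ee_pos: [0.4529, -0.1665, 0.1266]
tcp_rot: [0.756, 0.654, -0.002, -0.001]
force: [0.1, -0.3, -0.3]
gripper_width: 0.02
```

```bash
python3 - <<'E'
from h import *
s=state();im=get_image('wrist'); save('w21',im['pixels']);print(s['gripper_width'])
go([.4536,-.1668,.066],-8.4,s)
E
```

```text
0.019748397521518322
shift mm [-0.1  1.  60.6] | 60.6 twist [-0.21  0.07  0.09] tcp [ 0.4529 -0.1665  0.1266] yaw -8.31
```

View pics/w21.png

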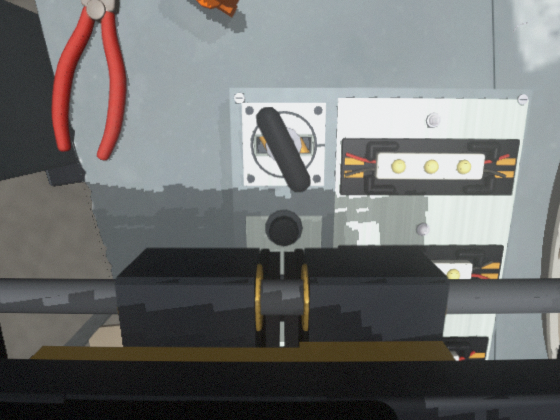

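Request:
{"fn": "servo_tool", "kwargs": {"translation": [[0,0.001,0.025],[0,0,0.025],[0,0,0.009],[0,0,0.003],[0,0,0.003],[0,0,0.003],[0,0,0],[0,0,0]], "twist": [[0,0,0],[0,0,0],[0,0,0],[0,0,0],[0,0,0],[0,0,0],[0,0,0],[0,0,0]]}}

```text
time_s: 41.18
ee_pos: [0.4549, -0.1669, 0.0605]
tcp_rot: [0.757, 0.653, -0.0, -0.0]
force: [-1.9, 0.0, 3.2]
gripper_width: 0.004
```

```bash
python3 - <<'E'
from h import *
s=state();print(s['force'],pose(s)[0])
E
```

```text
[-1.88433613  0.03694373  3.23591724] [ 0.45490613 -0.16692462  0.06045179]
```

Request:
{"fn": "servo_tool", "kwargs": {"translation": [[0,0,0.002],[0,0,0.002],[0,0,0.001],[0,0,0.001],[0,0,0],[0,0,0],[0,0,0],[0,0,0]], "twist": [[0,0,0],[0,0,0],[0,0,0],[0,0,0],[0,0,0],[0,0,0],[0,0,0],[0,0,0]]}}

```text
time_s: 41.85
ee_pos: [0.4552, -0.167, 0.0569]
tcp_rot: [0.757, 0.653, 0.0, -0.001]
force: [-11.0, 3.1, 29.9]
gripper_width: 0.006
```

```bash
python3 - <<'E'
from h import *
s=state();print(s['force'],pose(s)[0])
E
```

```text
[-11.04607246   3.06267923  29.8670197 ] [ 0.45519714 -0.16695535  0.05692754]
```

Request:
{"fn": "servo_tool", "kwargs": {"translation": [[0,0,-0.01],[0,0,-0.02],[-0.02,0,-0.01],[-0.03,0,0],[0,0,0.01],[0,0,0.01],[0,0,0],[0,0,0]], "twist": [[0,0,0],[0,0,0],[0,0,0],[0,0,0],[0,0,0],[0,0,0],[0,0,0],[0,0,0]]}}

```text
time_s: 42.52
ee_pos: [0.4466, -0.215, 0.0725]
tcp_rot: [0.757, 0.654, -0.001, -0.001]
force: [0.3, -0.2, 1.0]
gripper_width: 0.002
```

```bash
python3 - <<'E'
from h import *
s=state();print(s['force']);go([.4464,-.2163,.066],-8.4,s)
E
```

```text
[ 0.33286161 -0.1833615   0.96685662]
shift mm [-1.3 -0.   6.5] | 6.6 twist [-0.22  0.03  0.04] tcp [ 0.4466 -0.215   0.0725] yaw -8.36
```

Request:
{"fn": "servo_tool", "kwargs": {"translation": [[-0.001,0,0.004],[0,0,0.004],[0,0,0.003],[0,0,0.003],[0,0,0.002],[0,0,0.0015],[0,0,0],[0,0,0]], "twist": [[0,0,0],[0,0,0],[0,0,0],[0,0,0],[0,0,0],[0,0,0],[0,0,0],[0,0,0]]}}

```text
time_s: 43.18
ee_pos: [0.4474, -0.2167, 0.0573]
tcp_rot: [0.757, 0.653, -0.0, -0.001]
force: [-3.2, 3.5, 12.0]
gripper_width: 0.006
```

```bash
python3 - <<'E'
from h import *
s=state();print(s['force'],pose(s)[0])
E
```

```text
[-3.23197709  3.45429446 12.01864663] [ 0.44736287 -0.21669846  0.05729411]
```

Request:
{"fn": "servo_tool", "kwargs": {"translation": [[0,0,0.001],[0,0,0.0005],[0,0,0],[0,0,0],[0,0,0],[0,0,0],[0,0,0],[0,0,0]], "twist": [[0,0,0],[0,0,0],[0,0,0],[0,0,0],[0,0,0],[0,0,0],[0,0,0],[0,0,0]]}}

```text
time_s: 43.85
ee_pos: [0.4475, -0.2167, 0.0571]
tcp_rot: [0.757, 0.653, 0.0, -0.001]
force: [-7.3, 5.2, 23.8]
gripper_width: 0.01
```

Request:
{"fn": "servo_tool", "kwargs": {"translation": [[0,0,-0.01],[0,0,-0.02],[-0.03,0,-0.01],[-0.03,0,0],[0,0,0.01],[0,0,0.01],[0,0,0],[0,0,0]], "twist": [[0,0,0],[0,0,0],[0,0,0],[0,0,0],[0,0,0],[0,0,0],[0,0,0],[0,0,0]]}}

```text
time_s: 44.52
ee_pos: [0.4375, -0.2751, 0.0733]
tcp_rot: [0.757, 0.654, -0.001, -0.002]
force: [-0.3, 0.1, 0.0]
gripper_width: 0.007
```

```bash
python3 - <<'E'
from h import *
s=state();print(s['force']);go([.4377,-.2757,.066],-8.4,s)
E
```

```text
[-0.33716455  0.07821242  0.04696297]
shift mm [-0.6  0.3  7.3] | 7.4 twist [-0.26 -0.    0.04] tcp [ 0.4375 -0.2751  0.0733] yaw -8.36
```

Request:
{"fn": "servo_tool", "kwargs": {"translation": [[-0.0005,0,0.004],[0,0,0.004],[0,0,0.004],[0,0,0.003],[0,0,0.003],[0,0,0.0015],[0,0,0],[0,0,0]], "twist": [[0,0,0],[0,0,0],[0,0,0],[0,0,0],[0,0,0],[0,0,0],[0,0,0],[0,0,0]]}}

```text
time_s: 45.18
ee_pos: [0.4387, -0.2765, 0.0572]
tcp_rot: [0.757, 0.653, 0.0, -0.001]
force: [-4.8, 4.4, 19.8]
gripper_width: 0.006
```

```bash
python3 - <<'E'
from h import *
s=state();print(s['force'],pose(s)[0])
E
```

```text
[-4.82756048  4.3679136  19.7627774 ] [ 0.43870342 -0.2764769   0.05719059]
```

Request:
{"fn": "servo_tool", "kwargs": {"translation": [[0,0,-0.01],[0,0,-0.025],[0,0,-0.035],[0,0,-0.035],[0.04,0,-0.03],[0.04,0,0],[0.02,0,0],[0,0,0]], "twist": [[0,0,0],[0,0,0],[0,0,0],[0,0,0],[0,0,0],[0,0,0],[0,0,0],[0,0,0]], "jaw": 0.0}}

```text
time_s: 45.85
ee_pos: [0.4535, -0.179, 0.1853]
tcp_rot: [0.754, 0.656, 0.001, -0.001]
force: [0.6, 1.3, -0.2]
gripper_width: 0.002
```

Request:
{"fn": "servo_tool", "kwargs": {"translation": [[0,0,0],[0,0,0],[0,0,0],[0,0,0],[0,0,0],[0,0,0],[0,0,0],[0,0,0]], "twist": [[0,0,-7],[0,0,-7],[0,0,-7],[0,0,-4.5],[0,0,0],[0,0,0],[0,0,0],[0,0,0]], "jaw": 0.04}}

```text
time_s: 46.52
ee_pos: [0.4519, -0.1849, 0.185]
tcp_rot: [0.595, 0.804, -0.001, -0.001]
force: [-0.1, -0.0, 0.3]
gripper_width: 0.444
```

```bash
python3 - <<'E'
from h import *
s=state();im=get_image('wrist'); save('w22',im['pixels'])
go([.4614,-.1134,.0735],17.2,s)
C=cloud(im,s); k=(C[...,2]>.097)&(C[...,2]<.11)&(abs(C[...,0]-.4614)<.04)&(abs(C[...,1]+.1134)<.04); k[245:]=0
print(k.sum(),C[k].mean(0),cv2.minAreaRect(C[k][:,:2].astype(np.float32)*1000))
E
```

```text
shift mm [ 65.6  30.2 111.4] | 132.8 twist [-0.11  0.01 -0.22] tcp [ 0.4519 -0.1849  0.185 ] yaw 16.98
1325 [ 0.46112728 -0.11268155  0.10196565] ((461.3994445800781, -112.99436950683594), (12.434762001037598, 45.82270812988281), 19.093128204345703)
```

View pics/w22.png

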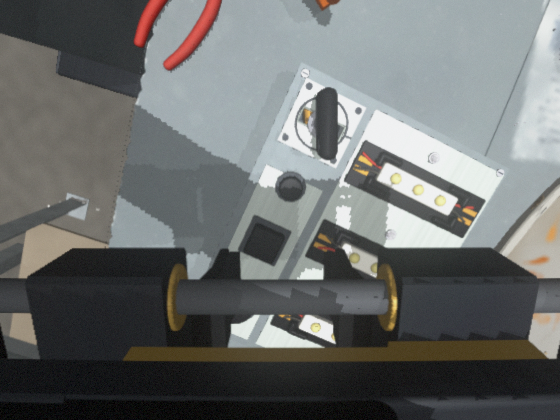

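Request:
{"fn": "servo_tool", "kwargs": {"translation": [[0.022,0.01,0],[0.022,0.01,0],[0.0215,0.01,0],[0,0,0.02],[0,0,0.02],[0,0,0],[0,0,0],[0,0,0]], "twist": [[0,0,-1.3],[0,0,0],[0,0,0],[0,0,0],[0,0,0],[0,0,0],[0,0,0],[0,0,0]]}}

```text
time_s: 47.23
ee_pos: [0.4608, -0.1136, 0.1459]
tcp_rot: [0.586, 0.811, -0.001, -0.0]
force: [0.8, -0.3, 0.4]
gripper_width: 0.46
```

```bash
python3 - <<'E'
from h import *
s=state();im=get_image('wrist'); save('w23',im['pixels'])
go([.4614,-.1133,.0735],18.5,s)
E
```

```text
shift mm [ 0.1  0.7 72.4] | 72.4 twist [-0.06  0.03 -0.18] tcp [ 0.4608 -0.1136  0.1459] yaw 18.32
```

View pics/w23.png

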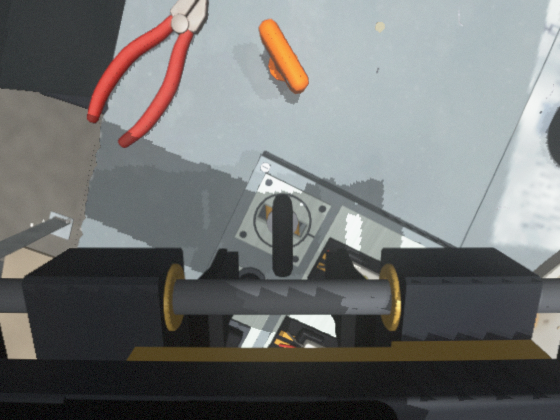

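Key (282,235) is centred and parallel to the jaws. Descend and grip.

Request:
{"fn": "servo_tool", "kwargs": {"translation": [[0,0.0006,0.025],[0,0,0.025],[0,0,0.016],[0,0,0.006],[0,0,0],[0,0,0],[0,0,0],[0,0,0]], "twist": [[0,0,0],[0,0,0],[0,0,0],[0,0,0],[0,0,0],[0,0,0],[0,0,0],[0,0,0]]}}

```text
time_s: 47.95
ee_pos: [0.462, -0.1131, 0.0744]
tcp_rot: [0.585, 0.811, 0.0, 0.001]
force: [-0.6, -0.6, 0.3]
gripper_width: 0.464
```

Request:
{"fn": "servo_tool", "kwargs": {"translation": [[0,0,0],[0,0,0],[0,0,0],[0,0,0],[0,0,0],[0,0,0],[0,0,0],[0,0,0]], "twist": [[0,0,0],[0,0,0],[0,0,0],[0,0,0],[0,0,0],[0,0,0],[0,0,0],[0,0,0]], "jaw": 0.005, "squeeze": 40}}

```text
time_s: 48.62
ee_pos: [0.4608, -0.1129, 0.0731]
tcp_rot: [0.585, 0.811, -0.001, -0.0]
force: [-0.1, 0.2, 0.5]
gripper_width: 0.136
```

```bash
python3 - <<'E'
from h import *
s=state();print(s['force'],s['torque'],s['gripper_width']*87)
go([.4614,-.1133,.0735],81.7,s)
E
```

```text
[-0.12160961  0.17377861  0.54417816] [0.006111   0.04510083 0.03290067] 11.824146837517882
shift mm [-0.5  0.4 -0.4] | 0.8 twist [-9.000e-02 -5.000e-02 -6.332e+01] tcp [ 0.4608 -0.1129  0.0731] yaw 18.38
```

Request:
{"fn": "servo_tool", "kwargs": {"translation": [[0,0,0],[0,0,0],[0,0,0],[0,0,0],[0,0,0],[0,0,0],[0,0,0],[0,0,0]], "twist": [[0,0,-7],[0,0,-7],[0,0,-7],[0,0,-7],[0,0,-7],[0,0,-7],[0,0,-7],[0,0,-7]]}}

```text
time_s: 49.28
ee_pos: [0.4601, -0.1139, 0.0731]
tcp_rot: [0.133, 0.991, -0.001, -0.001]
force: [-1.7, -0.7, 2.3]
gripper_width: 0.133
```

Request:
{"fn": "servo_tool", "kwargs": {"translation": [[0,0,0],[0,0,0],[0,0,0],[0,0,0],[0,0,0],[0,0,0],[0,0,0],[0,0,0]], "twist": [[0,0,-4],[0,0,-3],[0,0,-2],[0,0,-1.5],[0,0,0],[0,0,0],[0,0,0],[0,0,0]]}}

```text
time_s: 49.95
ee_pos: [0.4602, -0.1141, 0.0731]
tcp_rot: [0.045, 0.999, -0.001, -0.001]
force: [-3.8, -4.3, 3.9]
gripper_width: 0.138
```

```bash
python3 - <<'E'
from h import *
s=state();print(s['force'],s['torque'],s['gripper_width']*87)
go([.4614,-.1133,.0735],81.7,s)
E
```

```text
[-3.76657862 -4.33572186  3.86943222] [-1.02442413  0.89693394 -0.0397367 ] 12.037073888016499
shift mm [-1.1  0.9 -0.5] | 1.5 twist [-0.12 -0.15  3.11] tcp [ 0.4602 -0.1141  0.0731] yaw 84.81
```

Request:
{"fn": "servo_tool", "kwargs": {"translation": [[0.0004,-0.0004,0],[0,0,0],[0,0,0],[0,0,0],[0,0,0],[0,0,0],[0,0,0],[0,0,0]], "twist": [[0,0,-1.5],[0,0,-1.5],[0,0,0],[0,0,0],[0,0,0],[0,0,0],[0,0,0],[0,0,0]]}}

```text
time_s: 50.62
ee_pos: [0.4602, -0.114, 0.0731]
tcp_rot: [0.019, 1.0, -0.001, -0.001]
force: [-3.0, -3.4, 4.0]
gripper_width: 0.134
```

```bash
python3 - <<'E'
from h import *
s=state();print(s['force'],s['torque'],s['gripper_width']*87)
go([.4614,-.1133,.0735],81.7,s)
E
```

```text
[-3.03528779 -3.39590179  4.03479163] [-1.1197963   0.65733847 -0.52557011] 11.679098644674847
shift mm [-1.2  0.8 -0.4] | 1.5 twist [-0.08 -0.1   6.07] tcp [ 0.4602 -0.114   0.0731] yaw 87.77
```

Request:
{"fn": "servo_tool", "kwargs": {"translation": [[0,0,0],[0,0,0],[0,0,0],[0,0,0],[0,0,-0.003],[0,0,-0.004],[0,0,-0.004],[0,0,0]], "twist": [[0,0,3],[0,0,2.5],[0,0,0],[0,0,0],[0,0,0],[0,0,0],[0,0,0],[0,0,0]]}}

```text
time_s: 51.28
ee_pos: [0.4606, -0.1131, 0.0847]
tcp_rot: [0.066, 0.998, -0.0, -0.001]
force: [-1.7, -2.4, -0.3]
gripper_width: 0.137
```

```bash
python3 - <<'E'
from h import *
s=state();print(s['force'],s['torque'],s['gripper_width']*87)
go([.4614,-.1133,.0735],81.7,s)
E
```

```text
[-1.73478401 -2.40865089 -0.25428156] [-0.69850585  0.37570353  0.00451271] 11.916384440771978
shift mm [-0.8 -0.1 11.2] | 11.2 twist [-0.02 -0.07  0.71] tcp [ 0.4606 -0.1131  0.0847] yaw 82.41
```

Coming out freely. Continue out and up.

Request:
{"fn": "servo_tool", "kwargs": {"translation": [[0,0,-0.005],[0,0,-0.005],[0,0,-0.007],[0,0,-0.01],[0,0,-0.025],[0,0,-0.035],[0,0,0],[0,0,0]], "twist": [[0,0,0],[0,0,0],[0,0,0],[0,0,0],[0,0,0],[0,0,0],[0,0,0],[0,0,0]]}}

```text
time_s: 51.95
ee_pos: [0.4627, -0.1128, 0.174]
tcp_rot: [0.066, 0.998, 0.0, 0.002]
force: [0.7, -0.5, -1.3]
gripper_width: 0.134
```

```bash
python3 - <<'E'
from h import *
s=state();print(s['force'],s['torque'],s['gripper_width']*87)
im=get_image('wrist'); save('w24',im['pixels']); crop('w24c',im['pixels'],200,150,360,270,5)
go([.652,.1281,.17],110.4,s)
E
```

```text
[ 0.67535925 -0.48205985 -1.32458856] [ 0.05919381  0.00374836 -0.02470951] 11.671617224993364
shift mm [-155.9  263.8    5. ] | 306.4 twist [ -0.     0.26 -27.98] tcp [ 0.4627 -0.1128  0.174 ] yaw 82.42
```

View pics/w24c.png

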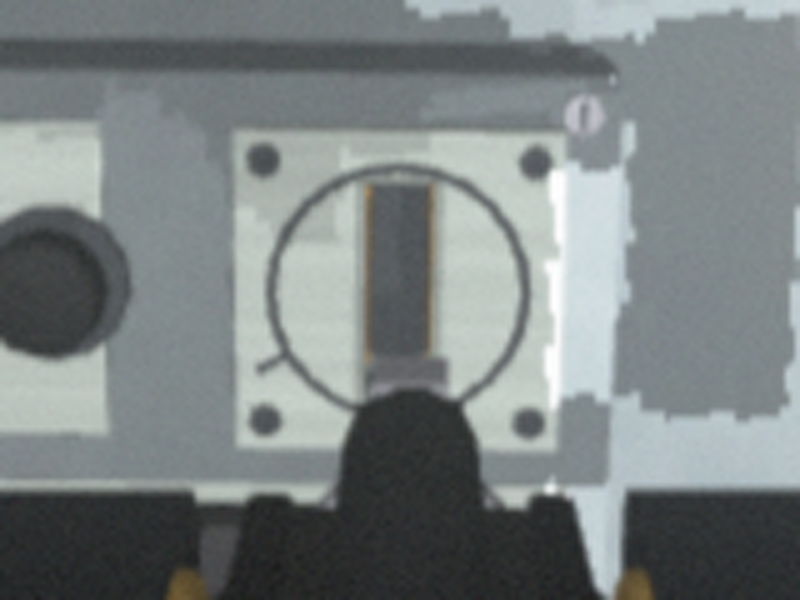

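Request:
{"fn": "servo_tool", "kwargs": {"translation": [[-0.0195,0.033,0],[-0.0195,0.033,0],[-0.0195,0.033,0],[-0.0195,0.033,0],[-0.0195,0.033,0],[-0.0195,0.033,0],[-0.0195,0.033,0],[-0.0195,0.033,0]], "twist": [[0,0,0],[0,0,0],[0,0,0],[0,0,0],[0,0,0],[0,0,0],[0,0,0],[0,0,0]]}}

```text
time_s: 52.67
ee_pos: [0.65, 0.1296, 0.1686]
tcp_rot: [0.066, 0.998, -0.001, -0.002]
force: [0.2, -0.1, -1.6]
gripper_width: 0.132
```

Request:
{"fn": "servo_tool", "kwargs": {"translation": [[0,0,0],[0,0,0],[0,0,0],[0,0,0],[0,0,0],[0,0,0],[0,0,0],[0,0,0]], "twist": [[0,0,-7],[0,0,-7],[0,0,-7],[0,0,-7],[0,0,0],[0,0,0],[0,0,0],[0,0,0]]}}

```text
time_s: 53.33
ee_pos: [0.6498, 0.1277, 0.1701]
tcp_rot: [-0.176, 0.984, -0.0, -0.001]
force: [0.0, -0.0, -1.2]
gripper_width: 0.131
```

```bash
python3 - <<'E'
from h import *
s=state();im=get_image('wrist'); save('w25',im['pixels']); crop('w25c',im['pixels'],220,140,360,260,5)
go([.652,.128,.0615],110.4,s)
E
```

```text
shift mm [ -2.4  -0.5 108.6] | 108.6 twist [ 0.01 -0.15 -0.14] tcp [0.6498 0.1277 0.1701] yaw 110.26
```

View pics/w25c.png

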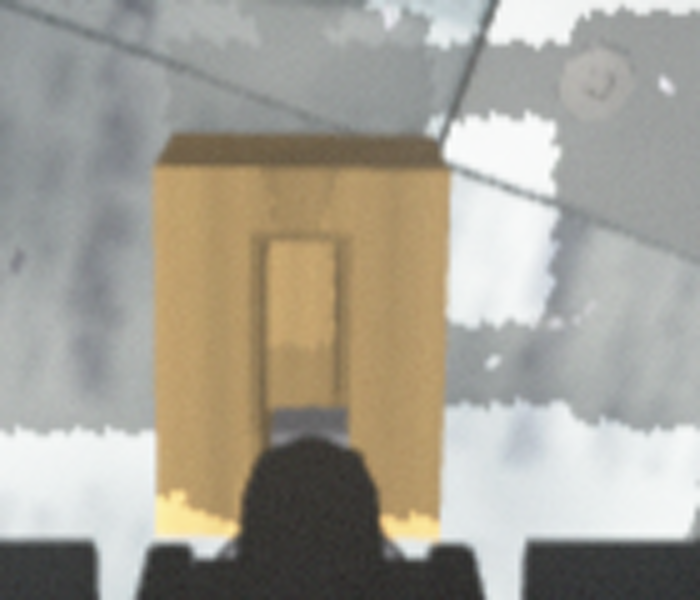

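Request:
{"fn": "servo_tool", "kwargs": {"translation": [[-0.001,-0.0003,0.025],[0,0,0.03],[0,0,0.02],[0,0,0.003],[0,0,0],[0,0,0],[0,0,0],[0,0,0]], "twist": [[0,0,0],[0,0,0],[0,0,0],[0,0,0],[0,0,0],[0,0,0],[0,0,0],[0,0,0]]}}

```text
time_s: 54.05
ee_pos: [0.6524, 0.1279, 0.0947]
tcp_rot: [-0.177, 0.984, -0.0, 0.001]
force: [1.1, -0.8, -1.5]
gripper_width: 0.132
```

```bash
python3 - <<'E'
from h import *
s=state();go([.652,.128,.0615],110.4,s)
E
```

```text
shift mm [ 0.4  0.2 33.2] | 33.2 twist [-0.02  0.09 -0.04] tcp [0.6524 0.1279 0.0947] yaw 110.36
```

Request:
{"fn": "servo_tool", "kwargs": {"translation": [[0.0003,0.0002,0.004],[0,0,0.005],[0,0,0.005],[0,0,0.005],[0,0,0.005],[0,0,0],[0,0,0],[0,0,0]], "twist": [[0,0,0],[0,0,0],[0,0,0],[0,0,0],[0,0,0],[0,0,0],[0,0,0],[0,0,0]]}}

```text
time_s: 54.72
ee_pos: [0.6508, 0.1278, 0.0686]
tcp_rot: [-0.177, 0.984, -0.0, -0.001]
force: [-0.6, -0.2, -1.5]
gripper_width: 0.136
```

Request:
{"fn": "servo_tool", "kwargs": {"translation": [[0,0,0.003],[0,0,0.003],[0,0,0.002],[0,0,0.001],[0,0,0.001],[0,0,0],[0,0,0],[0,0,0]], "twist": [[0,0,0],[0,0,0],[0,0,0],[0,0,0],[0,0,0],[0,0,0],[0,0,0],[0,0,0]]}}

```text
time_s: 55.38
ee_pos: [0.6509, 0.1278, 0.0611]
tcp_rot: [-0.177, 0.984, 0.0, -0.001]
force: [-4.8, -0.5, 10.3]
gripper_width: 0.134
```

Request:
{"fn": "servo_tool", "kwargs": {"translation": [[0,0,-0.0005],[0,0,0],[0,0,0],[0,0,0],[0,0,0],[0,0,0],[0,0,0],[0,0,0]], "twist": [[0,0,0],[0,0,0],[0,0,0],[0,0,0],[0,0,0],[0,0,0],[0,0,0],[0,0,0]], "jaw": 0.04}}

```text
time_s: 56.05
ee_pos: [0.6506, 0.1278, 0.0589]
tcp_rot: [-0.177, 0.984, -0.0, -0.001]
force: [0.6, 0.2, -0.2]
gripper_width: 0.454
```

Request:
{"fn": "servo_tool", "kwargs": {"translation": [[0,0,-0.01],[0,0,-0.025],[0,0,-0.035],[0,0,-0.035],[0,0,-0.035],[-0.03,0,0],[-0.03,0,0],[0,0,0]], "twist": [[0,0,0],[0,0,0],[0,0,0],[0,0,0],[0,0,0],[0,0,0],[0,0,0],[0,0,0]]}}

```text
time_s: 56.72
ee_pos: [0.7104, 0.1515, 0.1986]
tcp_rot: [-0.178, 0.984, 0.0, 0.001]
force: [-1.3, 1.1, -1.3]
gripper_width: 0.46
```

Request:
{"fn": "servo_tool", "kwargs": {"translation": [[0,0,0],[0,0,0],[0,0,0],[0,0,0],[0,0,0],[0,0,0],[0,0,0],[0,0,0]], "twist": [[0,0,0],[0,0,0],[0,0,0],[0,0,0],[0,0,0],[0,0,0],[0,0,0],[0,0,0]]}}

```text
time_s: 57.38
ee_pos: [0.707, 0.1488, 0.1992]
tcp_rot: [-0.177, 0.984, -0.0, -0.001]
force: [-0.6, 0.2, 0.3]
gripper_width: 0.461
```

```bash
python3 - <<'E'
from h import *
s=state();im=get_image('wrist'); save('w26',im['pixels']); sc=get_image('scene'); crop('s26',sc['pixels'],120,160,420,300,2.6); t=get_image('top'); crop('t26',t['pixels'],180,130,420,300,3)
C=cloud(im,s); k=(C[...,2]>.084)&(C[...,2]<.11)&(abs(C[...,0]-.652)<.05)&(abs(C[...,1]-.128)<.04); k[245:]=0
print(k.sum(),C[k].mean(0),np.percentile(C[k][:,2],95),cv2.minAreaRect(C[k][:,:2].astype(np.float32)*1000))
C=cloud(t)
print([C[v,u].round(4) for u,v in ((322,218),(353,222),(383,228))], [C[v-3:v+4,251-14:251-8,2].mean() for v in (165,)])
p=t['pixels']; m=((p.max(2)<70)).astype(np.uint8); m[:140]=0;m[180:]=0;m[:,:235]=0;m[:,268:]=0
ys,xs=np.where(m); print('tape px',xs.mean(),ys.mean(),len(xs))
E
```

```text
1035 [0.65176722 0.12921013 0.09008906] 0.09207409034618128 ((652.3014526367188, 129.5113067626953), (44.931602478027344, 12.344898223876953), 20.290010452270508)
[array([ 0.5482, -0.145 ,  0.0648]), array([ 0.5412, -0.2128,  0.0643]), array([ 0.53  , -0.2783,  0.063 ])] [np.float64(0.04548776520717854)]
tape px 249.6282722513089 167.4502617801047 191
```

View pics/w26.png

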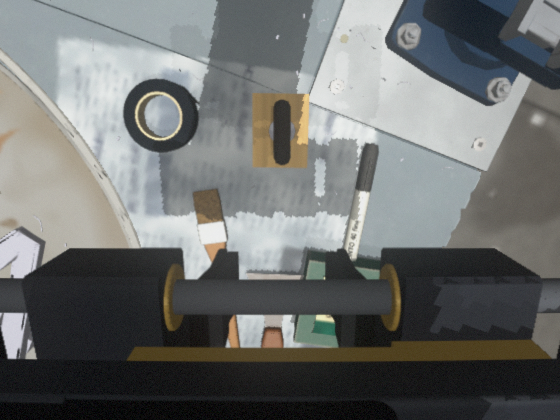

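View pics/s26.png

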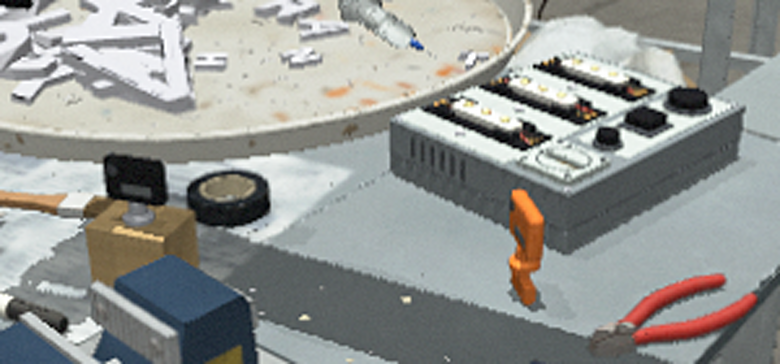

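View pics/t26.png

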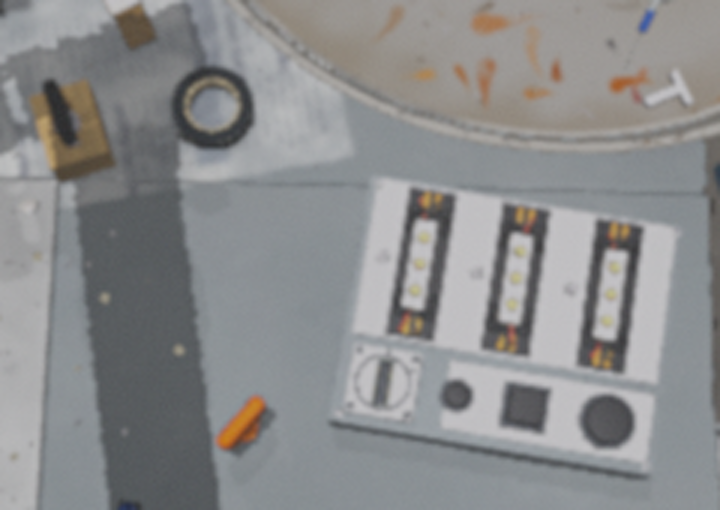

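All checks agree: the modules sit flat in the three nests, the rotor slot is at home, the key is down in its holder and the tape has not moved.

```bash
python3 -c "
from cell import job_done; print(job_done())"
```

```text
the job is handed in; nothing more can be done
None
```

The job is done and handed in at about 57 s of the 192 s allowed. No verdict is reported.

1. **Modules:** All three were there, and I laid each one flat in its own nest. The depth readings put the tops of the two I checked most closely, nests 1 and 2, at about 61 mm, which matches the nest floor. The final top view shows all three in place. The module in nest 1 sits about 2–3 mm off centre lengthwise, but it lies flat between its rails.
2. **Key and lock:** I pushed the key in to its collar and turned it clockwise to the stop, where the torque rose to 0.86 Nm. It was left standing there during the button presses.
3. **Buttons:** I pressed small, square, then large, one at a time. Each bottomed out with the fingertips at about 57 mm, at 30, 24 and 20 N against the 5 N needed.
4. **Return:** I turned the key back until it met the home stop and withdrew it freely. The rotor slot then showed in line with the keyway. The key is seated in its holder, with its top at about 92 mm and within about 1.5 mm of where it started.
5. **Bystanders:** The tape roll and the orange look-alike were not touched and look unmoved in the last picture.

None of the last checks failed. The only disagreement was 1–2 mm between the cameras and the measured arm poses, which stayed within the clearances.

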